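# Swap the bearing units and hold the grease coupler on the tilted nipple

### The job

Swap the two bearing units: the round, already greased one that sits in the bolted-down greasing nest goes into the plain storage tray, and the square block with the bare tilted nipple goes from the tray into the nest, both sitting flat on the seat floors inside the rims. Then take the grease coupler from its stand, push it squarely over the tilted nipple until the spring sleeve gives way with a snap, and finish while still gripping the coupler and holding it fully pressed against the spring. Leave the carton, the loose roller and the clamp alone.

Things in the scene. Friction and masses are not known exactly. Their poses are not given: they have to be found in the camera images.
- nest: Greasing nest, fixed: dark steel seat, 146 x 66 mm with a lug with bolts (12 mm high) at each x end. Pocket 66 (x) x 54 (y) mm, floor 6 mm above the table, rim walls 6 mm thick, their tops 14 mm above the table. Origin: centre of the underside; z up. Holds the round housing at the start, and must hold the square block at the end.
- nest_floor (a point): Centre of the nest's pocket floor, 6 mm above the table; axes as the nest's (x along the long side of the pocket).
- tray: Storage tray, fixed: black plastic seat of 78 x 66 mm with the same pocket (66 x 54 mm, floor 6 mm and rim tops 14 mm above the table) but no lugs. Origin: centre of the underside; z up. Holds the square block at the start, and must hold the round housing at the end.
- tray_floor (a point): Centre of the tray's pocket floor, 6 mm above the table; axes as the tray's.
- block: Loose square bearing block, steel, 0.4 to 0.65 kg, 56 (x) x 44 (y) x 44 (z) mm, a bore seen on its x end faces; on top a 26 mm boss and a nipple, leaning to its -x. Origin: centre of the underside; z up. In a pocket it has 5 mm of play on each side and fits either way round (half turn); at the start its axes are about the tray's. Grip it across its 44 mm width, above the rim.
- nipple_foot (a point): Foot of the brass nipple post (centre of the boss face), at (-6, 0, 50) mm in the block's frame, with the block's axes. The nipple's axis is tilted 25 degrees: it points along (-0.423, 0, 0.906) in the block's frame. The post is 10 mm across and 22 mm long, with a cone at the tip (5 mm across), ending 70 mm above the block's underside; the spring sleeve goes round it.
- sleeve (a joint): Travel (m) of the aluminium spring sleeve (19 mm across) round the nipple: 0 = up (top face 10 mm from the nipple's foot along its axis), growing as it is pressed down the axis, stop at 0.008. It resists with 6 N at 0 and 14 N at 0.003, then snaps through: 12 N at 0.005, 8 N at 0.007, 6 N at 0.008. It springs back up when let go.
- sleeve_top (a point): Centre of the sleeve's top face, on the nipple's axis; its z is the nipple's axis, pointing out of the block; its y is the block's y. It moves with the sleeve.
- housing: Loose round bearing housing, steel, about 0.4 kg (0.3 to 0.55): cylinder 44 mm across and 44 mm high, on top a 24 mm hub and a black rubber cap up to 64 mm. Origin: centre of its underside; z up. In a pocket it has 5 mm of play in y and 11 mm in x on each side.
- stand: Coupler stand, fixed: aluminium block 64 x 64 x 38 mm with an upright 24 mm hole in the middle, right through. Origin: centre of the underside; z up.
- coupler: Loose grease coupler, 0.22 kg, nose down in the stand's hole, shoulder on the stand's top, nose end 2 mm above the table. Origin: centre of the nose's end face; z from nose to tail. Nose tube 22 mm across, z 0 to 36 mm, bore 13 mm across, 26 mm deep; round grip 30 mm across, z 36 to 96 mm; tail plug 20 mm across, to 105 mm. Home on the nipple, its nose lies on the sleeve's top, axes agreeing.
- coupler_nose (a point): Centre of the coupler's nose end face; the same point and axes as the coupler's origin.
- carton: Bystander, to be left alone: white carton 60 x 90 x 50 mm; origin: centre of the underside.
- roller: Bystander, to be left alone: loose dark steel roller disc 60 mm across, 26 mm high, lying flat; origin: centre of the underside.
- clamp: Bystander, to be left alone: dark steel clamp head 30 x 45 x 53 mm with a 120 mm bar along y on its -x side; origin: centre of the underside of the head.
There are look-alikes about, which are no part of the job. Leave any purple look-alike of the housing alone.

How it is judged:
By the outcome, as a careful person would: the job done as asked, in the order asked, and still so for the second after the job is handed in, while the arm keeps its last pose, push and grip.
It also fails if it takes over 72 s, if anything falls off the work surface, if the arm or the gripper's body presses on something with over 40 N, if the wrist force passes 120 N, or if a joint passes its speed limit or range.

### The arm

A 6-joint arm with a two-finger parallel gripper is mounted at the origin on the work surface. World frame = base frame: x ahead of the robot, y to its left, z up, the work surface at z = 0. Lengths are in m, angles in rad, forces in N, time in s.
With the tool pointing down it reaches from about 0.375 to 0.975 m from the base axis. Payload 3.8 kg.
Tool frame: the origin (TCP) lies on the centre line of the jaws, within the pads' length; the fingertips stand 8 mm ahead of it and the grasp point (between the pads) lies 11 mm behind it; z points along the fingers, y is the direction in which the jaws open and shut (so a half turn about z gives the same grasp; the last joint's range is limited). The gripper opens to 85 mm and grips with 20 to 120 N. Pads are 22 mm wide; open, the fingers measure 114 mm over their backs; the gripper's body (76 mm by 85 mm) begins 54 mm behind the grasp point. The pads swing forward as they close: fully open they stand 13 mm farther back than shut.
Start: joints at [-1.193, 0.264, 1.604, -0, 1.274, -0.037], TCP at [0.272, -0.618, 0.239] pointing down, gripper open.
Joint ranges: [-2.63, 2.63], [-0.94, 2.18], [0.31, 2.57], [-1.31, 4.45], [0, 2.66], [-2.55, 2.55]. Speed limits (rad/s): [2.57, 2.57, 3.14, 3.14, 3.14, 3.14].

### API

Orientations are given as a rotation vector (axis times angle).
In Python, from workcell import bot gives the robot as it stands.
- The arm moves only by the tool arm_command, never from a script. Its arguments are lists of equal length, an entry for each row: "slide": the shift along the tool's x, y, z in m, a list of three; "angular": the turn, a rotation vector about the tool's x, y, z in degrees, a list of three; "hand": the finger opening in m, from 0 to 0.0854. A call has exactly 8 rows; each row shifts and turns the pose as measured when the row begins, along the tool's axes as they then stand; what a row does not reach is not made up. A row lasts 1/10 s, in which the tool goes at most 50 mm and 8.59 degrees, less where a joint would pass 70% of its speed; a pose out of reach is approached as far as the arm can. A call is refused whole if a number of a shift passes 0.05 or a number of a turn 8.59, either way. A call with a gripper value outside its range is refused whole. The fingers move at their own pace and stop on an object; "squeeze" is the grip in N (left out, the last holds). Time passes only in rows, so rows that do not move let the fingers close, or fill a call up. It gives the time, the measured TCP pose, the force and the opening at its end, in the units of the state.
- bot.read_state(): the state, without advancing time (a new reading comes with each control period).
- bot.read_camera(name): name is "side" or "top" or "wrist"; returns the picture (480x640x3 uint8, red, green, blue); there is no depth.
- bot.get_calibration(name): a dict with "fx", "fy", "cx", "cy" (pixels), "R" (3x3) and "t" (3): a world point X has camera coordinates R X + t. Camera axes: x right, y down, z forward; pixel columns grow to the right and rows downward; lengths in m; the calibration is good to about 2 mm. A picture is of the moment at which its call begins: read the wrist's pose just before it. get_calibration takes no time and is no camera call; for the wrist camera it gives the pose at the moment of the call.
- bot.finish_job(): hands the job in, once; it reports no verdict.
The state is a dict: "time": time; "q": joint angles; "joint_vel": joint speeds; "joint_torque": joint torques, N m; "tool_pos": TCP position; "tcp_rot": TCP orientation; "wrist_force": force on the tool from outside, world axes, zero at the start; "torque": the same for the moment, N m; "width": opening from 0.0 (shut) to 1.0 (fully open).
Only numpy, scipy, OpenCV 4.12 (cv2) and the standard library are available. Lean on these libraries where they do the work, as an engineer would, in place of code of your own. Each camera call takes 0.05 s, during which the arm holds its last target.

## Working session

There is one attempt and no reset: what is moved stays moved. The work goes in short steps, Python scripts to look and compute and a tool call to move; the robot and the scene stay as the last step left them, time stands still between calls to the robot, and variables do not carry over. Pictures are saved under pics/ and viewed, and the job is handed in when it is done.

Besides the shell and the picture viewer there is one more tool, called after "Emit:" in YAML: its name, and indented under it one key for each argument. arm_command: Moves the arm, as the interface text tells. Its arguments: {"type":"object","properties":{"slide":{"type":"array","items":{"type":"array","items":{"type":"number"}}},"angular":{"type":"array","items":{"type":"array","items":{"type":"number"}}},"hand":{"type":"array","items":{"type":"number"}},"squeeze":{"type":"number"}},"required":["slide","angular","hand"]}

```bash
ls; mkdir -p pics
python3 - <<'E'
from workcell import bot
import cv2
print(bot.read_state())
for n in ["side","top","wrist"]:
    c=bot.get_calibration(n); print(n,c)
    im=bot.read_camera(n); cv2.imwrite(f"pics/a_{n}.png",im[:,:,::-1])
E
```

```text
pics
{'time': 0.0, 'q': array([-1.19288673e+00,  2.64796267e-01,  1.60538489e+00, -1.18362343e-06,
        1.27370556e+00, -3.68607316e-02]), 'joint_vel': array([-1.91940917e-04, -1.82640149e-04, -7.42340916e-04,  2.48281916e-05,
       -2.24018934e-03,  9.48113160e-04]), 'joint_torque': array([ 2.20130845e-03, -5.15105939e+01, -3.67313325e+01, -2.01613796e-05,
        1.29022033e-02,  1.71514796e-05]), 'tool_pos': array([ 0.2717673 , -0.61708558,  0.23792708]), 'tcp_rot': array([-3.07206435e+00, -6.46394640e-01,  6.12821721e-04]), 'wrist_force': array([-0.0262642 , -0.52107802,  0.47225681]), 'torque': array([-0.01659154, -0.0299953 ,  0.01764   ]), 'width': 1.0003543954360523}
side {'fx': 590.491365825176, 'fy': 590.491365825176, 'cx': 320.4239991696491, 'cy': 229.15496614315668, 'R': array([[-0.81152594, -0.58414759,  0.01404445],
       [-0.2834214 ,  0.37249626, -0.88369613],
       [ 0.51097745, -0.72112283, -0.4678503 ]]), 't': array([0.46713916, 0.23676886, 0.83799021])}
top {'fx': 554.7054494444809, 'fy': 554.7054494444809, 'cx': 318.32184335417855, 'cy': 237.91338486341056, 'R': array([[ 0.0231177 , -0.99929121, -0.02970931],
       [-0.99389025, -0.01976436, -0.10858884],
       [ 0.10792469,  0.03203812, -0.9936427 ]]), 't': array([0.00568966, 0.54433145, 0.78684094])}
wrist {'fx': 332.0868638320661, 'fy': 332.0868638320661, 'cx': 318.7185584802382, 'cy': 239.2519241770863, 'R': array([[ 0.40323259, -0.91509543, -0.00195893],
       [-0.88042859, -0.38853868,  0.27181463],
       [-0.24949745, -0.10787981, -0.96234763]]), 't': array([-0.67347424, -0.03707757,  0.37799383])}
```

View pics/a_top.png

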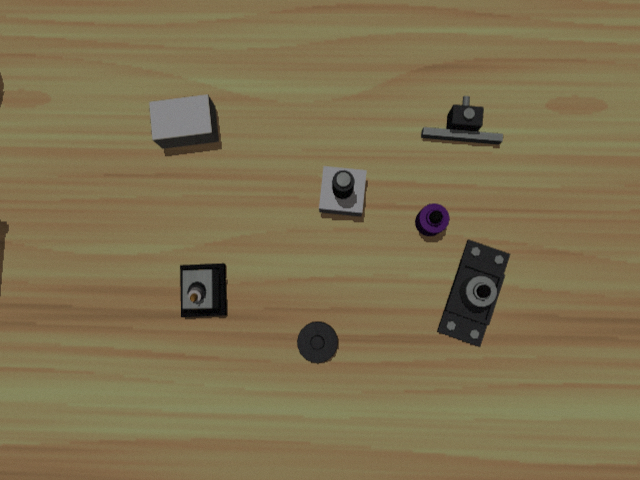

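View pics/a_side.png

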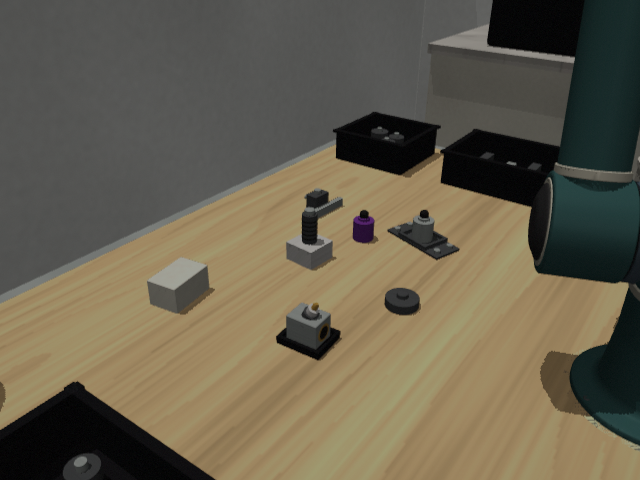

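View pics/a_wrist.png

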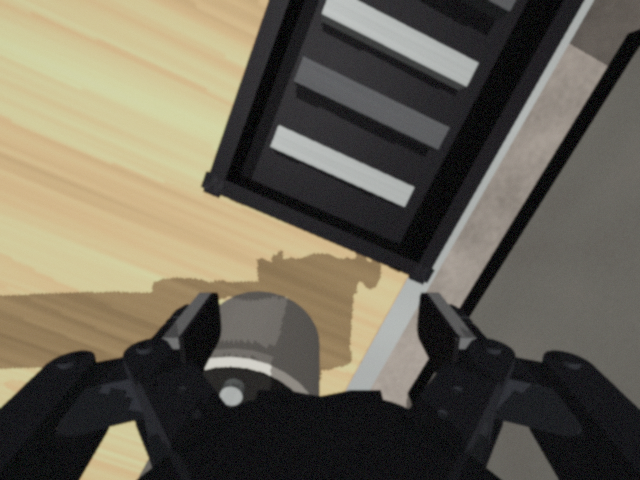

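Top view: the steel housing is at (482,291) in the nest with lugs. The purple look-alike is at (432,220). The block is in the tray at (204,290), the coupler in its stand at (343,190), the roller at (318,342), the clamp at (465,118) and the carton at (182,121). Candidates for "housing" are the grey one at (482,291) and the purple one at (432,220). Only the grey one sits in the bolted nest, so I choose it and will check it in a crop.

```bash
cat > h.py <<'E'
import numpy as np, cv2
from scipy.spatial.transform import Rotation as Rn
from workcell import bot
def ray(c,u,v):
    d=np.array([(u-c['cx'])/c['fx'],(v-c['cy'])/c['fy'],1.]); R=np.array(c['R']); return -R.T@c['t'], R.T@d
def onz(c,u,v,z):
    o,d=ray(c,u,v); return o+d*(z-o[2])/d[2]
def proj(c,X):
    p=np.array(c['R'])@np.array(X)+c['t']; return c['fx']*p[0]/p[2]+c['cx'],c['fy']*p[1]/p[2]+c['cy']
def tri(c1,p1,c2,p2):
    o1,d1=ray(c1,*p1);o2,d2=ray(c2,*p2)
    s=np.linalg.lstsq(np.c_[d1,-d2],o2-o1,rcond=None)[0]
    a,b=o1+s[0]*d1,o2+s[1]*d2
    return (a+b)/2,np.linalg.norm(a-b)
E
python3 - <<'E'
import cv2,numpy as np
t=cv2.imread('pics/a_top.png');s=cv2.imread('pics/a_side.png')
def crop(im,x,y,w,h,k): return cv2.resize(im[y:y+h,x:x+w],None,fx=k,fy=k,interpolation=cv2.INTER_CUBIC)
a=crop(t,160,245,80,100,4);b=crop(t,420,200,100,150,4);
g=lambda i:np.clip(i.astype(float)*1.8,0,255).astype('uint8')
b=g(b); a=g(a)
out=np.zeros((600,800,3),'uint8');out[:400,:320]=a;out[:600,330:730]=b
cv2.imwrite('pics/b1.png',out)
c=crop(t,305,155,80,70,5);d=crop(s,270,200,80,150,4)
out=np.zeros((600,800,3),'uint8');out[:350,:400]=g(c);out[:600,410:730]=g(d)
cv2.imwrite('pics/b2.png',out)
E
```

```text
(no output)
```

View pics/b1.png

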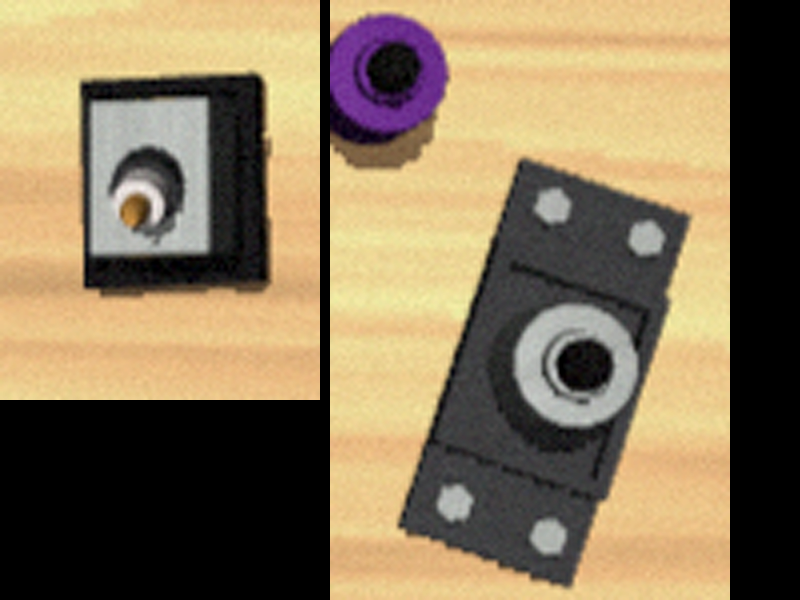

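View pics/b2.png

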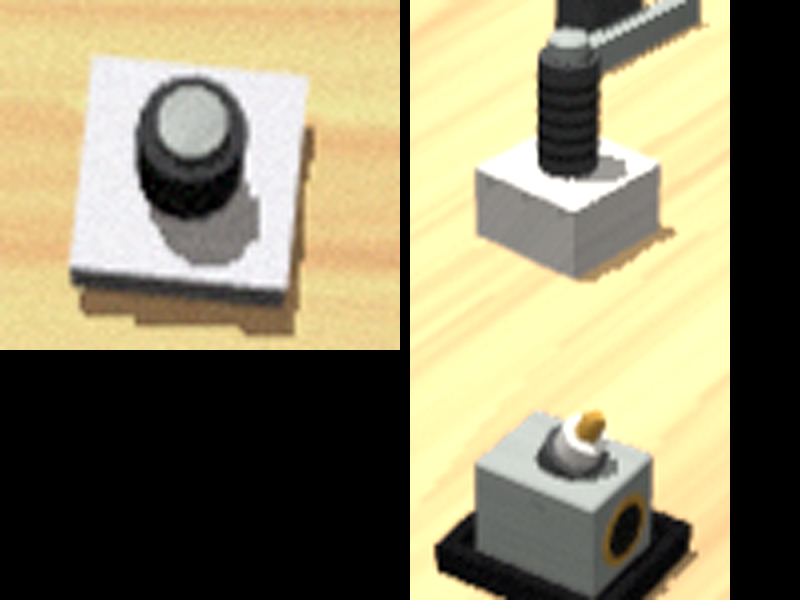

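The chosen housing is grey with a black cap, inside the nest at (482,291). The block top face is around (197,289), with the nipple leaning image-down (world -x). Next I measure.

Run:
```python
from h import *
c=bot.get_calibration('top'); im=cv2.imread('pics/a_top.png')
hsv=cv2.cvtColor(im,cv2.COLOR_BGR2HSV)
def comp(mask,seed,fill=True):
    n,l,st,ce=cv2.connectedComponentsWithStats(mask.astype('uint8'),connectivity=4)
    k=l[seed[1],seed[0]]
    m=(l==k).astype('uint8'); return m
def rect(m,z,name):
    cn=max(cv2.findContours(m,cv2.RETR_EXTERNAL,cv2.CHAIN_APPROX_NONE)[0],key=cv2.contourArea)
    P=np.array([onz(c,*p[0],z)[:2] for p in cn])*1000
    (r)=cv2.minAreaRect(P.astype('float32')); print(name,r, 'npx',m.sum()); return P
V=hsv[...,2].astype(int);S=hsv[...,1].astype(int)
# block top
m=comp((V>75)&(S<60),(186,280)); rect(m,.05,'blocktop')
# tray dark
box=np.zeros_like(V,bool);box[250:335,165:245]=1
m=box&(((S<70))|(V<40)); m=comp(m,(183,310))
rect(m,.014,'tray@14'); 
box[:]=0;box[225:360,425:520]=1
m=comp(box&(V<60)&(S<80),(474,262)); rect(m,.012,'nest@12')
cv2.imwrite('pics/m_nest.png',m*255)
# housing ring
m=comp((V>70)&(S<60),(470,293)); 
P=rect(m,.05,'housing top'); print(cv2.minEnclosingCircle(P.astype('float32')))
# stand top
m=comp((V>120)&(S<60),(325,205)); rect(m,.038,'stand')
# tail disk
m=comp((V>70)&(S<60),(343,179)); P=rect(m,.107,'tail');print(cv2.minEnclosingCircle(P.astype('float32')))
# brass bolts
for z in (.012,.014,.016):
  print([onz(c,u,v,z)[:2]*1000 for u,v in ((476,252),(499,259),(451,325.5),(474.5,334))])
```

```text
blocktop ((465.5923767089844, 188.72525024414062), (53.24513626098633, 40.46010971069336), 2.5367989540100098) npx 831
tray@14 ((464.24066162109375, 188.4492645263672), (77.32232666015625, 68.12042236328125), 3.9420888423919678) npx 2297
nest@12 ((469.426025390625, -213.7168426513672), (67.68197631835938, 144.04800415039062), 71.5969467163086) npx 3415
housing top ((471.68194580078125, -214.47891235351562), (40.93212127685547, 41.22517013549805), 45.4297981262207) npx 525
((471.8211975097656, -214.11830139160156), 21.40135383605957)
stand ((617.0225830078125, -16.473186492919922), (64.45374298095703, 63.79490661621094), 85.08763122558594) npx 1082
tail ((616.7806396484375, -16.449230194091797), (17.811450958251953, 16.1441707611084), 0.9814109802246094) npx 152
((616.5325317382812, -16.471162796020508), 9.548392295837402)
[array([ 529.60171661, -217.12206382]), array([ 519.87828262, -250.88884315]), array([ 420.53950429, -179.89961914]), array([ 409.06656701, -214.04031565])]
[array([ 529.42406457, -216.61946315]), array([ 519.72408552, -250.30479001]), array([ 420.62493293, -179.48680673]), array([ 409.17967074, -213.54514881])]
[array([ 529.24641253, -216.11686249]), array([ 519.56988842, -249.72073688]), array([ 420.71036156, -179.07399432]), array([ 409.29277448, -213.04998196])]
```

View pics/m_nest.png

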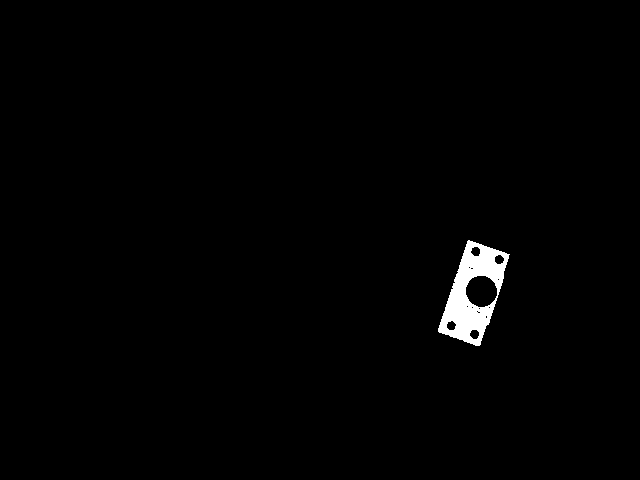

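```bash
cat >> h.py <<'E'
def tool():
    s=bot.read_state(); return s,np.array(s['tool_pos']),Rn.from_rotvec(s['tcp_rot'])
def down(yawy):
    "tool z down, tool y at world yaw (deg)"
    y=np.array([np.cos(np.radians(yawy)),np.sin(np.radians(yawy)),0]);z=np.array([0,0,-1.]);x=np.cross(y,z)
    return Rn.from_matrix(np.c_[x,y,z])
def plan(p1,R1,n,start=None,lift=None):
    s,p0,R0=tool()
    if start is not None: p0,R0=start
    p1=np.array(p1); dr=(R0.inv()*R1).as_rotvec()
    sl=[];an=[]
    for i in range(n):
        Ra=R0*Rn.from_rotvec(dr*i/n)
        sl.append([round(float(v),4) for v in Ra.inv().apply((p1-p0)/n)])
        an.append([round(float(v),2) for v in np.degrees(dr)/n])
    print('rows',n,'dist',np.linalg.norm(p1-p0),'ang',np.degrees(np.linalg.norm(dr)))
    print(sl);print(an)
def say():
    s,p,R=tool();m=R.as_matrix()
    print('t %.2f p %s w %.1fmm F %s T %s'%(s['time'],np.round(p*1000,1),s['width']*85.4,np.round(s['wrist_force'],1),np.round(s['torque'],2)))
    print('  z',np.round(m[:,2],4),'yaw_y %.2f'%np.degrees(np.arctan2(m[1,1],m[0,1])),'q',np.round(s['q'],3))
E
python3 - <<'E'
from h import *
say()
s,p,R=tool(); c=bot.get_calibration('wrist'); C=-np.array(c['R']).T@c['t']
print('cam in tool',R.inv().apply(C-p), 'fwd',R.inv().apply(np.array(c['R'])[2]),'right',R.inv().apply(np.array(c['R'])[0]))
c=bot.get_calibration('top')
for n,u,v,z in (('roller',318,342,.026),('purple',434,218,.044),('carton',182,118,.05)): print(n,onz(c,u,v,z))
plan([.471,-.214,.16],down(-25),14)
E
```

```text
t 0.15 p [ 271.8 -617.2  238.2] w 85.5mm F [ 0.1 -0.4  0.1] T [0.03 0.05 0.01]
  z [-7.0e-04  1.7e-03 -1.0e+00] yaw_y -66.23 q [-1.193  0.265  1.605 -0.     1.274 -0.037]
cam in tool [ 0.0672274  -0.00043323 -0.13444882] fwd [-2.71870484e-01  1.78154053e-04  9.62333834e-01] right [ 2.36053371e-04  9.99999965e-01 -1.18439255e-04]
roller [0.39278297 0.01447412 0.026     ]
purple [ 0.57474916 -0.14934459  0.044     ]
carton [0.71648995 0.22284457 0.05      ]
rows 14 dist 0.45650606683027867 ang 41.23318910627124
[[0.0246, -0.0206, 0.0056], [0.0257, -0.0193, 0.0056], [0.0266, -0.018, 0.0056], [0.0275, -0.0166, 0.0056], [0.0283, -0.0152, 0.0056], [0.0291, -0.0137, 0.0056], [0.0297, -0.0122, 0.0056], [0.0303, -0.0106, 0.0056], [0.0308, -0.0091, 0.0056], [0.0312, -0.0075, 0.0056], [0.0316, -0.0058, 0.0056], [0.0318, -0.0042, 0.0056], [0.032, -0.0026, 0.0056], [0.0321, -0.0009, 0.0056]]
[[-0.01, -0.0, -2.95], [-0.01, -0.0, -2.95], [-0.01, -0.0, -2.95], [-0.01, -0.0, -2.95], [-0.01, -0.0, -2.95], [-0.01, -0.0, -2.95], [-0.01, -0.0, -2.95], [-0.01, -0.0, -2.95], [-0.01, -0.0, -2.95], [-0.01, -0.0, -2.95], [-0.01, -0.0, -2.95], [-0.01, -0.0, -2.95], [-0.01, -0.0, -2.95], [-0.01, -0.0, -2.95]]
```

Emit:
arm_command:
  slide:
    - [0.025,-0.02,0.005]
    - [0.026,-0.019,0.005]
    - [0.027,-0.018,0.005]
    - [0.028,-0.016,0.006]
    - [0.028,-0.015,0.006]
    - [0.029,-0.014,0.006]
    - [0.03,-0.012,0.006]
    - [0.03,-0.01,0.006]
  angular:
    - [0,0,-3]
    - [0,0,-3]
    - [0,0,-3]
    - [0,0,-3]
    - [0,0,-3]
    - [0,0,-3]
    - [0,0,-3]
    - [0,0,-3]
  hand: [0.085,0.085,0.085,0.085,0.085,0.085,0.085,0.085]

```text
time: 0.95
tool_pos: [0.3865, -0.3821, 0.1891]
tcp_rot: [-2.864, -1.284, 0.002]
wrist_force: [0.9, 0.2, 0.4]
width: 1.0
```

Run:
```python
from h import *
say(); plan([.471,-.2145,.12],down(-25),8)
```

```text
t 0.95 p [ 386.5 -382.1  189.1] w 85.4mm F [0.9 0.2 0.4] T [ 0.   -0.08 -0.05]
  z [-0.0023  0.0023 -1.    ] yaw_y -41.71 q [-0.825  0.056  1.939 -0.     1.15  -0.097]
rows 8 dist 0.20001073881908749 ang 16.70773522205969
[[0.0227, -0.006, 0.0087], [0.0229, -0.0052, 0.0087], [0.023, -0.0044, 0.0087], [0.0232, -0.0035, 0.0087], [0.0233, -0.0027, 0.0086], [0.0234, -0.0018, 0.0086], [0.0234, -0.001, 0.0086], [0.0235, -0.0001, 0.0086]]
[[-0.02, -0.0, -2.09], [-0.02, -0.0, -2.09], [-0.02, -0.0, -2.09], [-0.02, -0.0, -2.09], [-0.02, -0.0, -2.09], [-0.02, -0.0, -2.09], [-0.02, -0.0, -2.09], [-0.02, -0.0, -2.09]]
```

Emit:
arm_command:
  slide:
    - [0.023,-0.006,0.009]
    - [0.023,-0.005,0.009]
    - [0.023,-0.004,0.009]
    - [0.023,-0.004,0.009]
    - [0.023,-0.003,0.009]
    - [0.023,-0.002,0.009]
    - [0.023,-0.001,0.009]
    - [0.024,0,0.008]
  angular:
    - [0,0,-2]
    - [0,0,-2]
    - [0,0,-2]
    - [0,0,-2]
    - [0,0,-2]
    - [0,0,-2]
    - [0,0,-2]
    - [0,0,-2]
  hand: [0.085,0.085,0.085,0.085,0.085,0.085,0.085,0.085]

```text
time: 1.75
tool_pos: [0.4719, -0.2046, 0.1143]
tcp_rot: [-2.644, -1.687, 0.002]
wrist_force: [-0.6, -0.5, -0.1]
width: 0.994
```

Run:
```python
from h import *
say(); plan([.4715,-.2145,.026],down(-25),7)
c=bot.get_calibration('wrist');im=bot.read_camera('wrist')
cv2.imwrite('pics/c1.png',im[:,:,::-1])
for X in ([.4715,-.2145,.05],[.4715,-.2145,.07]): print(proj(c,X))
```

```text
t 1.75 p [ 471.9 -204.6  114.3] w 84.9mm F [-0.6 -0.5 -0.1] T [-0.02 -0.04  0.01]
  z [-0.0037  0.0037 -1.    ] yaw_y -24.92 q [-4.590e-01  7.900e-02  2.065e+00  2.000e-03  1.003e+00 -2.500e-02]
rows 7 dist 0.08886202204518397 ang 0.31200832485690266
[[-0.0013, 0.0006, 0.0126], [-0.0013, 0.0006, 0.0126], [-0.0013, 0.0006, 0.0126], [-0.0013, 0.0006, 0.0126], [-0.0013, 0.0006, 0.0126], [-0.0013, 0.0006, 0.0126], [-0.0013, 0.0006, 0.0126]]
[[-0.04, -0.01, 0.01], [-0.04, -0.01, 0.01], [-0.04, -0.01, 0.01], [-0.04, -0.01, 0.01], [-0.04, -0.01, 0.01], [-0.04, -0.01, 0.01], [-0.04, -0.01, 0.01]]
(np.float64(327.3946464245786), np.float64(270.8788658970911))
(np.float64(328.1064713660811), np.float64(283.34102658452105))
```

View pics/c1.png

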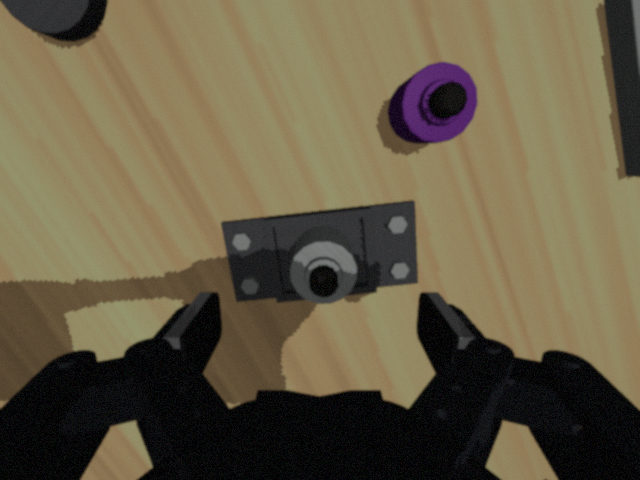

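Wrist view: the grey housing ring is at (324,271) against a prediction of (327,271), within about 2 mm. The purple look-alike is clear, at (440,100). Descending.

Emit:
arm_command:
  slide:
    - [-0.002,0,0.013]
    - [-0.002,0,0.013]
    - [-0.001,0,0.013]
    - [-0.001,0,0.013]
    - [-0.001,0,0.013]
    - [-0.001,0,0.013]
    - [-0.001,0,0.013]
    - [0,0,0]
  angular:
    - [0,0,0]
    - [0,0,0]
    - [0,0,0]
    - [0,0,0]
    - [0,0,0]
    - [0,0,0]
    - [0,0,0]
    - [0,0,0]
  hand: [0.085,0.085,0.085,0.085,0.085,0.085,0.085,0.085]
  squeeze: 60

```text
time: 2.6
tool_pos: [0.4648, -0.2112, 0.0121]
tcp_rot: [-2.64, -1.683, 0.005]
wrist_force: [0.3, -0.5, 0.6]
width: 0.995
```

Run:
```python
from h import *
say(); plan([.4705,-.214,.023],down(-25),1)
```

```text
t 2.60 p [ 464.8 -211.2   12.1] w 85.0mm F [ 0.3 -0.5  0.6] T [-0.01 -0.   -0.03]
  z [-0.0086  0.0077 -0.9999] yaw_y -24.96 q [-0.477  0.221  2.13   0.004  0.801 -0.044]
rows 1 dist 0.012622383809770146 ang 0.6615673223897924
[[-0.0001, 0.0063, -0.011]]
[[-0.63, -0.19, 0.04]]
```

Emit:
arm_command:
  slide:
    - [0,0.003,-0.006]
    - [0,0.003,-0.005]
    - [0,0,0]
    - [0,0,0]
    - [0,0,0]
    - [0,0,0]
    - [0,0,0]
    - [0,0,0]
  angular:
    - [-0.3,-0.1,0]
    - [-0.3,-0.1,0]
    - [0,0,0]
    - [0,0,0]
    - [0,0,0]
    - [0,0,0]
    - [0,0,0]
    - [0,0,0]
  hand: [0.085,0.085,0.085,0.06,0.04,0.03,0.03,0.03]
  squeeze: 60

```text
time: 3.4
tool_pos: [0.473, -0.2148, 0.0268]
tcp_rot: [2.645, 1.687, 0.003]
wrist_force: [-0.3, 0.6, -2.0]
width: 0.495
```

Run:
```python
from h import *
say()
```

```text
t 3.40 p [ 473.  -214.8   26.8] w 42.3mm F [-0.3  0.6 -2. ] T [-0.    0.01 -0.02]
  z [ 0.0043 -0.0027 -1.    ] yaw_y -24.93 q [-4.740e-01  2.040e-01  2.116e+00 -1.000e-03  8.160e-01 -3.800e-02]
```

Run:
```python
from h import *
s,p,R=tool()
plan([.473,-.2148,.10],down(-25),4)
plan([.49,.07,.10],down(8),9,start=(np.array([.473,-.2148,.10]),down(-25)))
```

```text
rows 4 dist 0.07316509809196509 ang 0.29779131581584517
[[-0.0, 0.0001, -0.0183], [-0.0, 0.0001, -0.0183], [0.0, 0.0001, -0.0183], [0.0, 0.0, -0.0183]]
[[0.07, 0.01, 0.02], [0.07, 0.01, 0.02], [0.07, 0.01, 0.02], [0.07, 0.01, 0.02]]
rows 9 dist 0.2853069224536972 ang 32.99999999999999
[[0.0295, -0.0117, 0.0], [0.0302, -0.0098, 0.0], [0.0307, -0.0078, 0.0], [0.0312, -0.0058, 0.0], [0.0315, -0.0038, 0.0], [0.0316, -0.0018, 0.0], [0.0317, 0.0002, 0.0], [0.0316, 0.0023, 0.0], [0.0314, 0.0043, 0.0]]
[[0.0, 0.0, -3.67], [0.0, 0.0, -3.67], [0.0, 0.0, -3.67], [0.0, 0.0, -3.67], [0.0, 0.0, -3.67], [0.0, 0.0, -3.67], [0.0, 0.0, -3.67], [0.0, 0.0, -3.67], [0.0, 0.0, -3.67]]
```

Emit:
arm_command:
  slide:
    - [0,0,-0.01]
    - [0,0,-0.02]
    - [0,0,-0.02]
    - [0,0,-0.02]
    - [0.02,-0.006,0]
    - [0.03,-0.011,0]
    - [0.03,-0.01,0]
    - [0.03,-0.008,0]
  angular:
    - [0,0,0]
    - [0,0,0]
    - [0,0,0]
    - [0,0,0]
    - [0,0,-3]
    - [0,0,-4]
    - [0,0,-4]
    - [0,0,-4]
  hand: [0.03,0.03,0.03,0.03,0.03,0.03,0.03,0.03]

```text
time: 4.2
tool_pos: [0.4725, -0.0979, 0.0993]
tcp_rot: [-2.402, -2.023, 0.002]
wrist_force: [-0.2, 0.1, -2.7]
width: 0.496
```

Run:
```python
from h import *
say()
plan([.49,.065,.08],down(8),7)
```

```text
t 4.20 p [472.5 -97.9  99.3] w 42.4mm F [-0.2  0.1 -2.7] T [ 0.01 -0.03  0.04]
  z [-1.4e-03 -2.0e-04 -1.0e+00] yaw_y -9.79 q [-2.550e-01  3.600e-02  2.143e+00 -1.000e-03  9.640e-01 -8.400e-02]
rows 7 dist 0.16492383353136006 ang 17.793767558137034
[[0.0234, -0.0015, 0.0027], [0.0234, -0.0005, 0.0027], [0.0234, 0.0006, 0.0027], [0.0233, 0.0016, 0.0027], [0.0232, 0.0027, 0.0027], [0.0231, 0.0037, 0.0027], [0.0229, 0.0047, 0.0028]]
[[-0.01, 0.0, -2.54], [-0.01, 0.0, -2.54], [-0.01, 0.0, -2.54], [-0.01, 0.0, -2.54], [-0.01, 0.0, -2.54], [-0.01, 0.0, -2.54], [-0.01, 0.0, -2.54]]
```

Emit:
arm_command:
  slide:
    - [0.023,-0.002,0.003]
    - [0.023,-0.001,0.003]
    - [0.023,0.001,0.003]
    - [0.023,0.002,0.003]
    - [0.023,0.003,0.003]
    - [0.018,0.004,0.003]
    - [0.01,0.003,0]
    - [0,0,0]
  angular:
    - [0,0,-2.5]
    - [0,0,-2.5]
    - [0,0,-2.5]
    - [0,0,-2.5]
    - [0,0,-2.5]
    - [0,0,-2.5]
    - [0,0,-2]
    - [0,0,0]
  hand: [0.03,0.03,0.03,0.03,0.03,0.03,0.03,0.03]

```text
time: 5.0
tool_pos: [0.4846, 0.0549, 0.0809]
tcp_rot: [-2.052, -2.371, 0.006]
wrist_force: [0.6, -0.5, -3.5]
width: 0.497
```

Run:
```python
from h import *
say()
```

```text
t 5.00 p [484.6  54.9  80.9] w 42.4mm F [ 0.6 -0.5 -3.5] T [-0.02 -0.02 -0.01]
  z [-7.3e-03  9.0e-04 -1.0e+00] yaw_y 8.26 q [ 6.100e-02  7.500e-02  2.142e+00  2.000e-03  9.320e-01 -8.400e-02]
```

Emit:
arm_command:
  slide:
    - [0,0,0.01]
    - [0,0,0.012]
    - [0,0,0.012]
    - [0,0,0.01]
    - [0,0,0.006]
    - [0,0,0.003]
    - [0,0,0]
    - [0,0,0]
  angular:
    - [-0.4,0,0]
    - [0,0,0]
    - [0,0,0]
    - [0,0,0]
    - [0,0,0]
    - [0,0,0]
    - [0,0,0]
    - [0,0,0]
  hand: [0.03,0.03,0.03,0.03,0.03,0.03,0.03,0.03]

```text
time: 5.8
tool_pos: [0.4826, 0.0515, 0.0218]
tcp_rot: [-2.06, -2.368, 0.003]
wrist_force: [0.7, -0.2, -3.6]
width: 0.501
```

Run:
```python
from h import *
say()
```

```text
t 5.80 p [482.6  51.5  21.8] w 42.8mm F [ 0.7 -0.2 -3.6] T [-0.02 -0.06  0.07]
  z [-3.8e-03  6.0e-04 -1.0e+00] yaw_y 7.96 q [ 5.500e-02  1.590e-01  2.183e+00  1.000e-03  8.030e-01 -8.500e-02]
```

Emit:
arm_command:
  slide:
    - [0,0,0.001]
    - [0,0,0.001]
    - [0,0,0.001]
    - [0,0,0]
    - [0,0,0]
    - [0,0,0]
    - [0,0,0]
    - [0,0,0]
  angular:
    - [-0.2,0,0]
    - [0,0,0]
    - [0,0,0]
    - [0,0,0]
    - [0,0,0]
    - [0,0,0]
    - [0,0,0]
    - [0,0,0]
  hand: [0.03,0.03,0.03,0.03,0.03,0.085,0.085,0.085]

```text
time: 6.6
tool_pos: [0.4863, 0.052, 0.0228]
tcp_rot: [2.058, 2.367, 0.009]
wrist_force: [0.3, -0.2, 0.2]
width: 0.973
```

Run:
```python
from h import *
say()
```

```text
t 6.60 p [486.3  52.   22.8] w 83.1mm F [ 0.3 -0.2  0.2] T [-0.01 -0.04 -0.07]
  z [ 0.0071  0.0014 -1.    ] yaw_y 7.99 q [ 5.500e-02  1.570e-01  2.183e+00  1.000e-03  7.940e-01 -8.600e-02]
```

Run:
```python
from h import *
s,p,R=tool()
a=p+[0,0,.10]
plan([.4655,.1885,.12],down(92.5),11,start=(a,down(8)))
```

```text
rows 11 dist 0.13814817752018663 ang 84.5
[[0.0126, -0.0001, 0.0003], [0.0125, 0.0015, 0.0003], [0.0121, 0.0032, 0.0003], [0.0116, 0.0048, 0.0003], [0.0109, 0.0063, 0.0003], [0.0099, 0.0077, 0.0003], [0.0088, 0.0089, 0.0003], [0.0075, 0.01, 0.0003], [0.0061, 0.011, 0.0003], [0.0046, 0.0117, 0.0003], [0.003, 0.0122, 0.0003]]
[[0.0, 0.0, -7.68], [0.0, 0.0, -7.68], [0.0, 0.0, -7.68], [0.0, 0.0, -7.68], [0.0, 0.0, -7.68], [0.0, 0.0, -7.68], [0.0, 0.0, -7.68], [0.0, 0.0, -7.68], [0.0, 0.0, -7.68], [0.0, 0.0, -7.68], [0.0, 0.0, -7.68]]
```

Emit:
arm_command:
  slide:
    - [0,0,-0.01]
    - [0,0,-0.025]
    - [0,0,-0.03]
    - [0,0,-0.03]
    - [0.012,0,-0.004]
    - [0.012,0.001,0]
    - [0.012,0.003,0]
    - [0.012,0.005,0]
  angular:
    - [0.3,0,0]
    - [0,0,0]
    - [0,0,0]
    - [0,0,-4]
    - [0,0,-8]
    - [0,0,-8]
    - [0,0,-8]
    - [0,0,-8]
  hand: [0.085,0.085,0.085,0.085,0.085,0.085,0.085,0.085]

```text
time: 7.4
tool_pos: [0.4771, 0.1003, 0.1333]
tcp_rot: [1.196, 2.897, 0.007]
wrist_force: [0.3, 0.0, 0.0]
width: 0.994
```

Run:
```python
from h import *
say()
plan([.4655,.1885,.115],down(92.5),7)
```

```text
t 7.40 p [477.1 100.3 133.3] w 84.9mm F [0.3 0.  0. ] T [-0.02  0.01  0.01]
  z [ 0.0082  0.0011 -1.    ] yaw_y 45.16 q [ 0.156 -0.003  2.111 -0.     1.026 -0.632]
rows 7 dist 0.09085522299810314 ang 47.34547517259434
[[0.0101, 0.0078, 0.0026], [0.0091, 0.0089, 0.0026], [0.008, 0.0099, 0.0026], [0.0067, 0.0108, 0.0026], [0.0054, 0.0115, 0.0026], [0.004, 0.0121, 0.0026], [0.0026, 0.0124, 0.0026]]
[[0.03, 0.06, -6.76], [0.03, 0.06, -6.76], [0.03, 0.06, -6.76], [0.03, 0.06, -6.76], [0.03, 0.06, -6.76], [0.03, 0.06, -6.76], [0.03, 0.06, -6.76]]
```

Emit:
arm_command:
  slide:
    - [0.01,0.008,0.003]
    - [0.009,0.009,0.003]
    - [0.008,0.01,0.003]
    - [0.007,0.011,0.003]
    - [0.005,0.011,0.003]
    - [0.004,0.01,0.001]
    - [0.002,0.008,0]
    - [0,0,0]
  angular:
    - [0,0.1,-7]
    - [0,0.1,-7]
    - [0,0.1,-7]
    - [0,0.1,-7]
    - [0,0,-7]
    - [0,0,-6]
    - [0,0,-4]
    - [0,0,0]
  hand: [0.085,0.085,0.085,0.085,0.085,0.085,0.085,0.085]

```text
time: 8.2
tool_pos: [0.4662, 0.1871, 0.1255]
tcp_rot: [-0.063, 3.13, 0.011]
wrist_force: [0.4, 0.1, 0.4]
width: 0.996
```

Run:
```python
from h import *
say()
plan([.4655,.1885,.025],down(92.5),7)
c=bot.get_calibration('wrist');im=bot.read_camera('wrist')
cv2.imwrite('pics/c2.png',im[:,:,::-1])
c2=bot.get_calibration('top');im=bot.read_camera('top')
cv2.imwrite('pics/c2t.png',im[:,:,::-1])
a=np.radians(2.5);M=np.array([[np.cos(a),-np.sin(a)],[np.sin(a),np.cos(a)]])
for q in ([-28,-22],[-28,22],[28,22],[28,-22]):
    print(proj(c,[*(M@np.array(q)/1000+[.4656,.1887]),.05]))
```

```text
t 8.20 p [466.2 187.1 125.5] w 85.1mm F [0.4 0.1 0.4] T [-0.06  0.04  0.  ]
  z [ 0.0107  0.0072 -0.9999] yaw_y 92.30 q [ 0.33   0.032  2.092  0.004  1.006 -1.283]
rows 7 dist 0.10051833856155283 ang 0.7671702872710878
[[0.0002, 0.0001, 0.0144], [0.0002, 0.0001, 0.0144], [0.0002, 0.0001, 0.0144], [0.0002, 0.0002, 0.0144], [0.0002, 0.0002, 0.0144], [0.0001, 0.0002, 0.0144], [0.0001, 0.0002, 0.0144]]
[[0.06, 0.09, -0.03], [0.06, 0.09, -0.03], [0.06, 0.09, -0.03], [0.06, 0.09, -0.03], [0.06, 0.09, -0.03], [0.06, 0.09, -0.03], [0.06, 0.09, -0.03]]
(np.float64(286.39484059549875), np.float64(212.63680209029118))
(np.float64(354.9750545280382), np.float64(212.3185079422785))
(np.float64(352.7277304826932), np.float64(292.04166809516244))
(np.float64(288.9053138238584), np.float64(292.42462503781434))
```

View pics/c2.png

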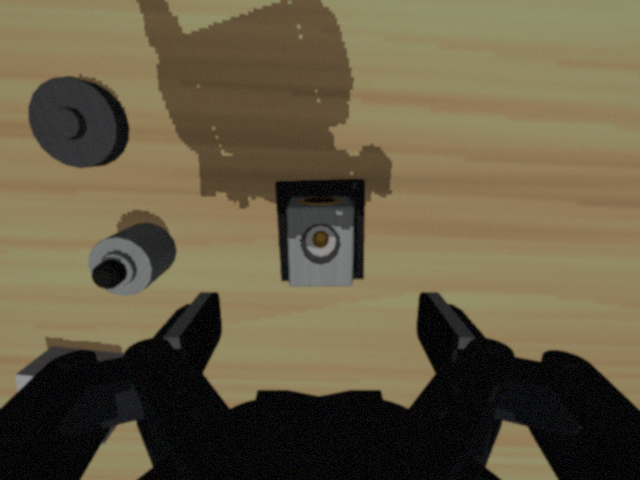

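View pics/c2t.png

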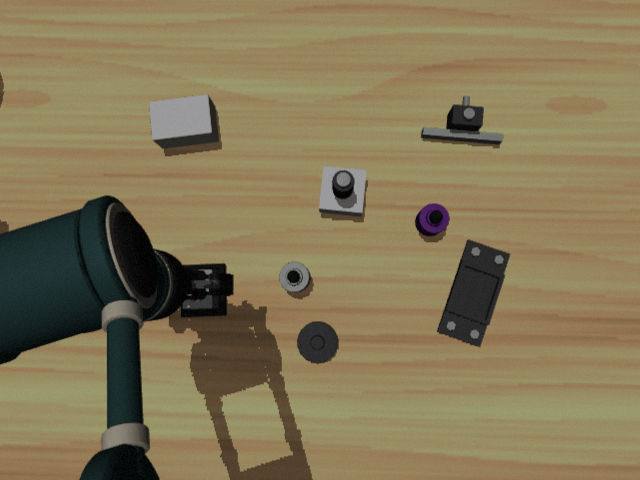

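The wrist view shows the block top spanning (288,206) to (353,285), with the nipple at (321,240) leaning world -x. The top view shows the nest empty and the housing standing at (294,277). Descending on the block.

Emit:
arm_command:
  slide:
    - [0,0,0.012]
    - [0.001,0,0.018]
    - [0.001,0,0.018]
    - [0,0,0.018]
    - [0,0,0.014]
    - [0,0,0.008]
    - [0,0,0.003]
    - [0,0,0]
  angular:
    - [0.2,0.3,0]
    - [0.2,0.3,0]
    - [0,0,0]
    - [0,0,0]
    - [0,0,0]
    - [0,0,0]
    - [0,0,0]
    - [0,0,0]
  hand: [0.085,0.085,0.085,0.085,0.085,0.085,0.085,0.085]

```text
time: 9.1
tool_pos: [0.4653, 0.1827, 0.0286]
tcp_rot: [0.04, -3.141, 0.004]
wrist_force: [-0.2, -0.2, 0.1]
width: 0.997
```

Run:
```python
from h import *
say()
plan([.4645,.1885,.026],down(92.5),1)
```

```text
t 9.10 p [465.3 182.7  28.6] w 85.2mm F [-0.2 -0.2  0.1] T [ 0.01 -0.06  0.02]
  z [-6.0e-04 -2.6e-03 -1.0e+00] yaw_y 91.47 q [ 0.326  0.172  2.152 -0.003  0.82  -1.268]
rows 1 dist 0.006390589820462848 ang 1.0410225390805277
[[0.0007, 0.0058, 0.0026]]
[[-0.15, -0.04, -1.03]]
```

Emit:
arm_command:
  slide:
    - [0.001,0.003,0.002]
    - [0,0.002,0.001]
    - [0,0,0]
    - [0,0,0]
    - [0,0,0]
    - [0,0,0]
    - [0,0,0]
    - [0,0,0]
  angular:
    - [-0.1,0,-0.6]
    - [0,0,-0.5]
    - [0,0,0]
    - [0,0,0]
    - [0,0,0]
    - [0,0,0]
    - [0,0,0]
    - [0,0,0]
  hand: [0.085,0.085,0.085,0.06,0.04,0.03,0.03,0.03]
  squeeze: 80

```text
time: 9.9
tool_pos: [0.4668, 0.1889, 0.0285]
tcp_rot: [-0.073, 3.136, 0.001]
wrist_force: [0.6, -0.0, -1.6]
width: 0.502
```

Run:
```python
from h import *
say()
```

```text
t 9.90 p [466.8 188.9  28.5] w 42.9mm F [ 0.6 -0.  -1.6] T [0.   0.01 0.03]
  z [ 5.2e-03  8.0e-04 -1.0e+00] yaw_y 92.67 q [ 3.360e-01  1.740e-01  2.149e+00 -1.000e-03  8.140e-01 -1.281e+00]
```

Run:
```python
from h import *
s,p,R=tool()
plan([.47,-.2145,.125],down(71.5),14,start=(p+[0,0,.1],R))
```

```text
rows 14 dist 0.4034198967953394 ang 21.173805331549996
[[0.0011, -0.0288, 0.0002], [0.0004, -0.0288, 0.0002], [-0.0004, -0.0288, 0.0002], [-0.0012, -0.0288, 0.0002], [-0.0019, -0.0288, 0.0002], [-0.0027, -0.0287, 0.0002], [-0.0034, -0.0286, 0.0002], [-0.0042, -0.0285, 0.0002], [-0.0049, -0.0284, 0.0002], [-0.0057, -0.0282, 0.0003], [-0.0064, -0.0281, 0.0003], [-0.0072, -0.0279, 0.0003], [-0.0079, -0.0277, 0.0003], [-0.0086, -0.0275, 0.0003]]
[[0.01, 0.02, 1.51], [0.01, 0.02, 1.51], [0.01, 0.02, 1.51], [0.01, 0.02, 1.51], [0.01, 0.02, 1.51], [0.01, 0.02, 1.51], [0.01, 0.02, 1.51], [0.01, 0.02, 1.51], [0.01, 0.02, 1.51], [0.01, 0.02, 1.51], [0.01, 0.02, 1.51], [0.01, 0.02, 1.51], [0.01, 0.02, 1.51], [0.01, 0.02, 1.51]]
```

Emit:
arm_command:
  slide:
    - [0,0,-0.01]
    - [0,0,-0.02]
    - [0,0,-0.025]
    - [0,0,-0.025]
    - [0,-0.012,-0.01]
    - [0.001,-0.025,0]
    - [0.001,-0.03,0]
    - [0.001,-0.03,0]
  angular:
    - [0,0,0]
    - [0,0,0]
    - [0,0,0]
    - [0,0,0]
    - [0,0,0.8]
    - [0,0,1.5]
    - [0,0,1.5]
    - [0,0,1.5]
  hand: [0.03,0.03,0.03,0.03,0.03,0.03,0.03,0.03]

```text
time: 10.7
tool_pos: [0.4543, 0.0876, 0.1152]
tcp_rot: [-0.07, -3.127, 0.009]
wrist_force: [-0.4, -0.2, -6.2]
width: 0.499
```

Run:
```python
from h import *
say()
plan([.47,-.19,.125],down(71.5),10)
```

```text
t 10.70 p [454.3  87.6 115.2] w 42.6mm F [-0.4 -0.2 -6.2] T [-0.02 -0.09 -0.02]
  z [-0.0144 -0.0051 -0.9999] yaw_y 87.45 q [ 0.139 -0.014  2.16  -0.004  1.011 -1.385]
rows 10 dist 0.2782018149417517 ang 15.9685385859515
[[-0.0028, -0.0277, -0.0009], [-0.0036, -0.0276, -0.0009], [-0.0043, -0.0275, -0.0009], [-0.0051, -0.0273, -0.0009], [-0.0059, -0.0272, -0.0009], [-0.0066, -0.027, -0.0009], [-0.0074, -0.0268, -0.0009], [-0.0081, -0.0266, -0.001], [-0.0088, -0.0264, -0.001], [-0.0096, -0.0261, -0.001]]
[[-0.04, -0.08, 1.59], [-0.04, -0.08, 1.59], [-0.04, -0.08, 1.59], [-0.04, -0.08, 1.59], [-0.04, -0.08, 1.59], [-0.04, -0.08, 1.59], [-0.04, -0.08, 1.59], [-0.04, -0.08, 1.59], [-0.04, -0.08, 1.59], [-0.04, -0.08, 1.59]]
```

Emit:
arm_command:
  slide:
    - [-0.003,-0.028,-0.001]
    - [-0.004,-0.028,-0.001]
    - [-0.004,-0.028,-0.001]
    - [-0.005,-0.027,-0.001]
    - [-0.006,-0.027,-0.001]
    - [-0.007,-0.027,-0.001]
    - [-0.007,-0.027,-0.001]
    - [-0.008,-0.027,-0.001]
  angular:
    - [-0.1,-0.2,1.5]
    - [-0.1,-0.2,1.5]
    - [-0.1,-0.2,1.5]
    - [0,0,1.5]
    - [0,0,1.5]
    - [0,0,1.5]
    - [0,0,1.5]
    - [0,0,1.5]
  hand: [0.03,0.03,0.03,0.03,0.03,0.03,0.03,0.03]

```text
time: 11.5
tool_pos: [0.4516, -0.1479, 0.1142]
tcp_rot: [-0.415, -3.088, 0.005]
wrist_force: [0.6, 0.4, -6.6]
width: 0.498
```

Run:
```python
from h import *
say()
plan([.47,-.2145,.11],down(71.5),7)
```

```text
t 11.50 p [ 451.6 -147.9  114.2] w 42.5mm F [ 0.6  0.4 -6.6] T [ 0.01 -0.03 -0.06]
  z [-2.580e-02  4.000e-04 -9.997e-01] yaw_y 74.68 q [-0.363  0.018  2.13  -0.01   1.018 -1.661]
rows 7 dist 0.06919223499546738 ang 3.5048826107250575
[[-0.0051, -0.0085, 0.0005], [-0.0051, -0.0084, 0.0005], [-0.0052, -0.0084, 0.0005], [-0.0053, -0.0084, 0.0006], [-0.0053, -0.0083, 0.0006], [-0.0054, -0.0083, 0.0006], [-0.0055, -0.0082, 0.0006]]
[[-0.06, -0.2, 0.45], [-0.06, -0.2, 0.45], [-0.06, -0.2, 0.45], [-0.06, -0.2, 0.45], [-0.06, -0.2, 0.45], [-0.06, -0.2, 0.45], [-0.06, -0.2, 0.45]]
```

Emit:
arm_command:
  slide:
    - [-0.005,-0.01,0]
    - [-0.005,-0.01,0]
    - [-0.005,-0.009,0]
    - [-0.005,-0.009,0]
    - [-0.005,-0.008,0]
    - [-0.005,-0.006,0]
    - [-0.003,-0.002,0]
    - [0,0,0]
  angular:
    - [-0.1,-0.3,0.5]
    - [-0.1,-0.3,0.5]
    - [-0.1,-0.3,0.5]
    - [0,-0.3,0.5]
    - [0,-0.2,0.5]
    - [0,0,0.5]
    - [0,0,0]
    - [0,0,0]
  hand: [0.03,0.03,0.03,0.03,0.03,0.03,0.03,0.03]

```text
time: 12.3
tool_pos: [0.4644, -0.2143, 0.1103]
tcp_rot: [-0.511, -3.093, -0.0]
wrist_force: [0.2, 0.6, -7.1]
width: 0.502
```

Run:
```python
from h import *
say()
plan([.47,-.2145,.11],down(71.5),1)
c=bot.get_calibration('wrist');im=bot.read_camera('wrist')
cv2.imwrite('pics/c3.png',im[:,:,::-1])
a=np.radians(-18.5);M=np.array([[np.cos(a),-np.sin(a)],[np.sin(a),np.cos(a)]])
for q in ([-73,-33],[-73,33],[-33,27],[-33,-27],[33,27],[33,-27],[73,33],[73,-33]):
    print(q,np.round(proj(c,[*(M@np.array(q)/1000+[.4695,-.2145]),.014 if abs(q[0])<40 else .012]),1))
c2=bot.get_calibration('top');im=bot.read_camera('top')
cv2.imwrite('pics/c3t.png',im[:,:,::-1])
```

```text
t 12.30 p [ 464.4 -214.3  110.3] w 42.9mm F [ 0.2  0.6 -7.1] T [ 0.01 -0.09  0.01]
  z [-0.0064  0.0012 -1.    ] yaw_y 71.24 q [-4.800e-01  7.900e-02  2.073e+00 -2.000e-03  9.960e-01 -1.722e+00]
rows 1 dist 0.005660781250445053 ang 0.45668888736485125
[[-0.0054, 0.0016, 0.0003]]
[[-0.05, -0.37, -0.26]]
[-73, -33] [273.1 150.3]
[-73, 33] [370.4 149.9]
[-33, 27] [360.2 208.8]
[-33, -27] [283.6 209.1]
[33, 27] [357.7 294.9]
[33, -27] [286.4 295.1]
[73, 33] [363.6 340. ]
[73, -33] [280.6 340.3]
```

View pics/c3.png

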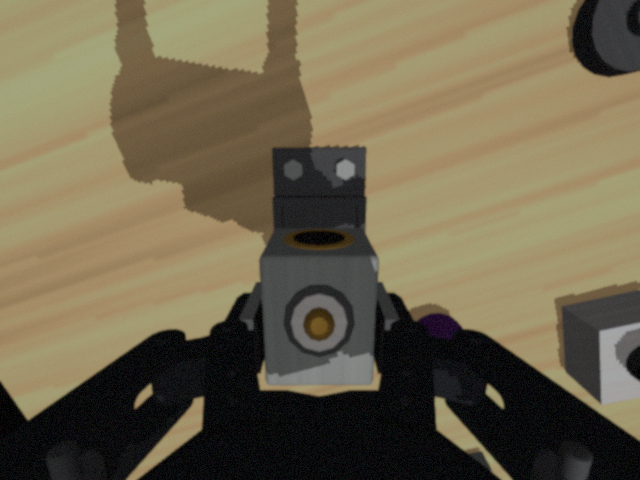

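Wrist view: the nest's near lug corners are at (273,149) and (366,148) against predictions of (273,150) and (370,150), which puts the nest about 1 mm off. The held block is about 2 mm toward tool +x. Lowering above the pocket.

Run:
```python
from h import *
plan([.473,-.2163,.045],down(71.5),6)
```

```text
rows 6 dist 0.0658665748305786 ang 0.4774197088427639
[[-0.0016, 0.0001, 0.0109], [-0.0016, 0.0001, 0.0109], [-0.0016, 0.0001, 0.0109], [-0.0016, 0.0001, 0.0109], [-0.0016, 0.0001, 0.0109], [-0.0016, 0.0001, 0.0109]]
[[-0.01, -0.07, -0.04], [-0.01, -0.07, -0.04], [-0.01, -0.07, -0.04], [-0.01, -0.07, -0.04], [-0.01, -0.07, -0.04], [-0.01, -0.07, -0.04]]
```

Emit:
arm_command:
  slide:
    - [-0.002,0,0.009]
    - [-0.002,0,0.012]
    - [-0.002,0,0.012]
    - [-0.001,0,0.012]
    - [-0.001,0,0.008]
    - [0,0,0.003]
    - [0,0,0]
    - [0,0,0]
  angular:
    - [0,-0.2,0]
    - [0,-0.1,0]
    - [0,0,0]
    - [0,0,0]
    - [0,0,0]
    - [0,0,0]
    - [0,0,0]
    - [0,0,0]
  hand: [0.03,0.03,0.03,0.03,0.03,0.03,0.03,0.03]

```text
time: 13.2
tool_pos: [0.4704, -0.2144, 0.047]
tcp_rot: [-0.508, -3.094, -0.002]
wrist_force: [-0.4, -0.3, -6.9]
width: 0.495
```

Run:
```python
from h import *
say()
plan([.473,-.2163,.037],down(71.5),2)
```

```text
t 13.20 p [ 470.4 -214.4   47. ] w 42.3mm F [-0.4 -0.3 -6.9] T [-0.02 -0.05  0.02]
  z [-0.0056  0.0022 -1.    ] yaw_y 71.36 q [-4.750e-01  1.750e-01  2.104e+00 -1.000e-03  8.690e-01 -1.720e+00]
rows 2 dist 0.010551992338189908 ang 0.3720226338694035
[[-0.0016, -0.0005, 0.005], [-0.0016, -0.0005, 0.005]]
[[0.01, -0.17, -0.07], [0.01, -0.17, -0.07]]
```

Emit:
arm_command:
  slide:
    - [-0.002,-0.001,0.004]
    - [-0.001,0,0.004]
    - [0,0,0.002]
    - [0,0,0.002]
    - [0,0,0]
    - [0,0,0]
    - [0,0,0]
    - [0,0,0]
  angular:
    - [0,-0.2,0]
    - [0,-0.1,0]
    - [0,0,0]
    - [0,0,0]
    - [0,0,0]
    - [0,0,0]
    - [0,0,0]
    - [0,0,0]
  hand: [0.03,0.03,0.03,0.03,0.03,0.03,0.03,0.03]

```text
time: 14.0
tool_pos: [0.4747, -0.2174, 0.0361]
tcp_rot: [0.508, 3.097, -0.001]
wrist_force: [-0.8, -0.4, -6.2]
width: 0.499
```

Run:
```python
from h import *
say()
for n in ('wrist','side'):
    im=bot.read_camera(n); 
    if n=='side': im=cv2.resize(im[180:280,370:480],None,fx=6,fy=6,interpolation=cv2.INTER_CUBIC)
    cv2.imwrite(f'pics/c4{n}.png',im[:,:,::-1])
```

```text
t 14.00 p [ 474.7 -217.4   36.1] w 42.6mm F [-0.8 -0.4 -6.2] T [-0.04 -0.03 -0.02]
  z [ 0.0034 -0.0015 -1.    ] yaw_y 71.35 q [-0.477  0.195  2.105  0.     0.838 -1.723]
```

View pics/c4wrist.png

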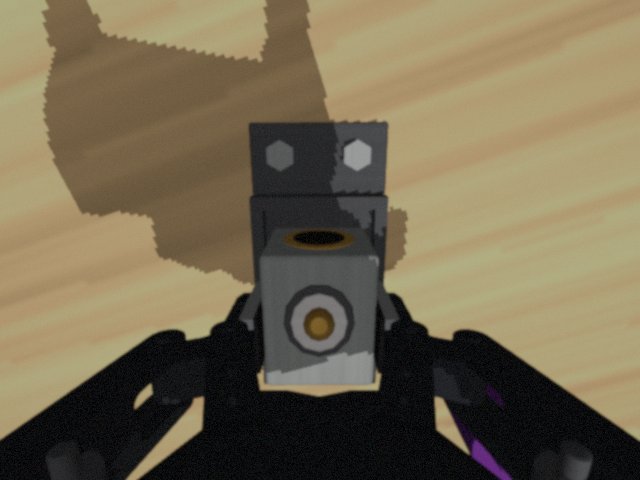

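View pics/c4side.png

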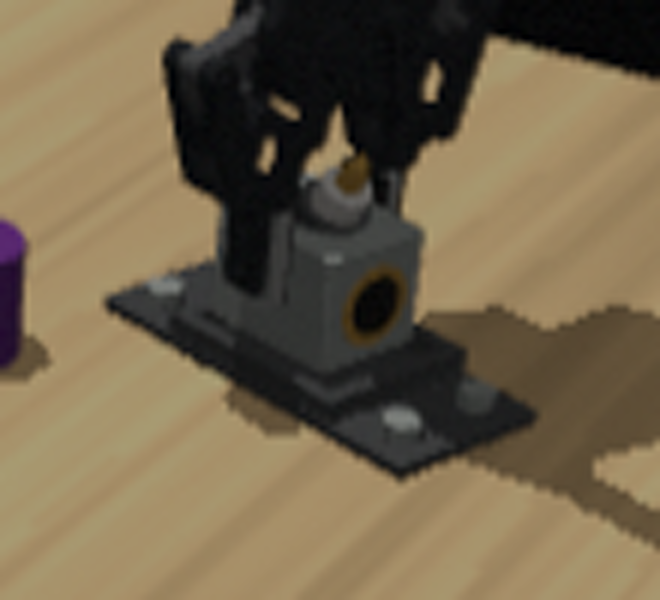

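Emit:
arm_command:
  slide:
    - [0.001,0,0.001]
    - [0.001,0,0.002]
    - [0,0,0.002]
    - [0,0,0.002]
    - [0,0,0.001]
    - [0,0,0]
    - [0,0,0]
    - [0,0,0]
  angular:
    - [0,0.1,0]
    - [0,0.1,0]
    - [0,0,0]
    - [0,0,0]
    - [0,0,0]
    - [0,0,0]
    - [0,0,0]
    - [0,0,0]
  hand: [0.03,0.03,0.03,0.03,0.03,0.03,0.03,0.03]

```text
time: 14.9
tool_pos: [0.4733, -0.217, 0.0286]
tcp_rot: [0.509, 3.099, -0.001]
wrist_force: [-1.3, -0.4, -3.6]
width: 0.502
```

Run:
```python
from h import *
say()
```

```text
t 14.90 p [ 473.3 -217.    28.6] w 42.8mm F [-1.3 -0.4 -3.6] T [0.12 0.12 0.07]
  z [ 8.e-04 -8.e-04 -1.e+00] yaw_y 71.35 q [-4.780e-01  2.050e-01  2.110e+00 -1.000e-03  8.250e-01 -1.723e+00]
```

Emit:
arm_command:
  slide:
    - [-0.001,0,0.001]
    - [-0.001,0,0]
    - [-0.001,0,0]
    - [-0.001,0,0]
    - [0,0,0]
    - [0,0,0]
    - [0,0,0]
    - [0,0,0]
  angular:
    - [0,0,0]
    - [0,0,0]
    - [0,0,0]
    - [0,0,0]
    - [0,0,0]
    - [0,0,0]
    - [0,0,0]
    - [0,0,0]
  hand: [0.03,0.03,0.03,0.03,0.03,0.03,0.03,0.03]

```text
time: 15.7
tool_pos: [0.4758, -0.2179, 0.0287]
tcp_rot: [-0.508, -3.097, -0.0]
wrist_force: [-1.7, 0.1, -3.2]
width: 0.504
```

Run:
```python
from h import *
say()
```

```text
t 15.70 p [ 475.8 -217.9   28.7] w 43.0mm F [-1.7  0.1 -3.2] T [0.17 0.22 0.01]
  z [-3.2e-03  6.0e-04 -1.0e+00] yaw_y 71.37 q [-4.770e-01  2.120e-01  2.102e+00 -1.000e-03  8.310e-01 -1.721e+00]
```

Emit:
arm_command:
  slide:
    - [-0.001,0,0.001]
    - [-0.001,0,0]
    - [-0.001,0,0]
    - [-0.001,0,0]
    - [0,0,0]
    - [0,0,0]
    - [0,0,0]
    - [0,0,0]
  angular:
    - [0,0,0]
    - [0,0,0]
    - [0,0,0]
    - [0,0,0]
    - [0,0,0]
    - [0,0,0]
    - [0,0,0]
    - [0,0,0]
  hand: [0.03,0.03,0.03,0.03,0.03,0.03,0.03,0.03]

```text
time: 16.5
tool_pos: [0.4762, -0.2181, 0.0289]
tcp_rot: [-0.505, -3.089, -0.003]
wrist_force: [-3.1, 1.0, -1.5]
width: 0.502
```

Run:
```python
from h import *
say()
```

```text
t 16.50 p [ 476.2 -218.1   28.9] w 42.9mm F [-3.1  1.  -1.5] T [0.13 0.45 0.05]
  z [-0.0114  0.0036 -0.9999] yaw_y 71.41 q [-0.476  0.217  2.094 -0.003  0.842 -1.72 ]
```

Emit:
arm_command:
  slide:
    - [0,0,0]
    - [0,0,0]
    - [0,0,0]
    - [0,0,0]
    - [0,0,-0.015]
    - [0,0,-0.025]
    - [0,0,-0.025]
    - [0,0,-0.02]
  angular:
    - [0,0,0]
    - [0,0,0]
    - [0,0,0]
    - [0,0,0]
    - [0,0,0]
    - [0,0,0]
    - [0,0,0]
    - [0,0,0]
  hand: [0.06,0.085,0.085,0.085,0.085,0.085,0.085,0.085]

```text
time: 17.3
tool_pos: [0.4799, -0.2195, 0.1192]
tcp_rot: [-0.507, -3.095, -0.0]
wrist_force: [1.2, -0.3, 0.0]
width: 0.998
```

Run:
```python
from h import *
say()
c=bot.get_calibration('wrist');im=bot.read_camera('wrist')
cv2.imwrite('pics/c5.png',im[:,:,::-1])
s,p,R=tool()
plan([.4835,.0517,.115],down(8),16)
```

```text
t 17.30 p [ 479.9 -219.5  119.2] w 85.2mm F [ 1.2 -0.3  0. ] T [ 0.01 -0.02  0.04]
  z [-0.0057  0.0012 -1.    ] yaw_y 71.40 q [-4.750e-01  9.900e-02  2.033e+00 -2.000e-03  1.015e+00 -1.720e+00]
rows 16 dist 0.27253805925883984 ang 63.39409282520636
[[0.0054, 0.0162, 0.0005], [0.0065, 0.0158, 0.0005], [0.0075, 0.0153, 0.0005], [0.0086, 0.0147, 0.0005], [0.0096, 0.0141, 0.0005], [0.0105, 0.0134, 0.0005], [0.0114, 0.0126, 0.0005], [0.0123, 0.0118, 0.0005], [0.0131, 0.0109, 0.0005], [0.0138, 0.01, 0.0005], [0.0144, 0.009, 0.0005], [0.015, 0.008, 0.0005], [0.0155, 0.0069, 0.0005], [0.016, 0.0059, 0.0005], [0.0164, 0.0047, 0.0005], [0.0166, 0.0036, 0.0005]]
[[-0.0, 0.0, 3.96], [-0.0, 0.0, 3.96], [-0.0, 0.0, 3.96], [-0.0, 0.0, 3.96], [-0.0, 0.0, 3.96], [-0.0, 0.0, 3.96], [-0.0, 0.0, 3.96], [-0.0, 0.0, 3.96], [-0.0, 0.0, 3.96], [-0.0, 0.0, 3.96], [-0.0, 0.0, 3.96], [-0.0, 0.0, 3.96], [-0.0, 0.0, 3.96], [-0.0, 0.0, 3.96], [-0.0, 0.0, 3.96], [-0.0, 0.0, 3.96]]
```

View pics/c5.png

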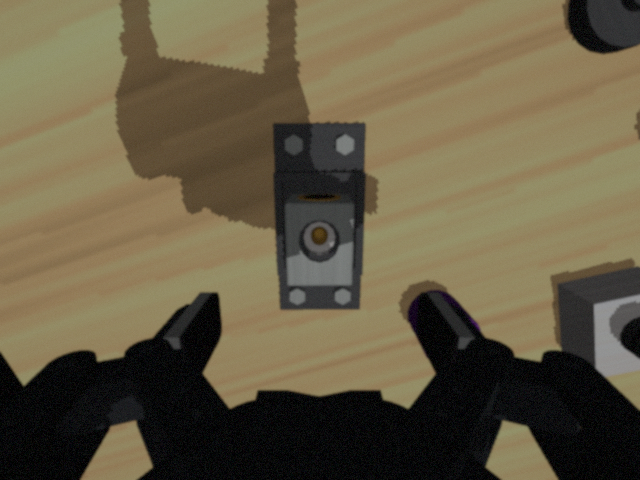

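Run:
```python
from h import *
plan([.4835,.0517,.115],down(93),11)
im=bot.read_camera('top');cv2.imwrite('pics/c5t.png',im[:,:,::-1])
c=bot.get_calibration('top')
hsv=cv2.cvtColor(im,cv2.COLOR_RGB2HSV)
cv2.imwrite('pics/c5t_crop.png',cv2.resize(im[240:320,250:345,::-1],None,fx=6,fy=6,interpolation=cv2.INTER_CUBIC))
m=((hsv[...,2]>75)&(hsv[...,1]<60)).astype('uint8'); m[:, :270]=0;m[:,315:]=0;m[:255]=0;m[300:]=0
cn=max(cv2.findContours(m,cv2.RETR_EXTERNAL,cv2.CHAIN_APPROX_NONE)[0],key=cv2.contourArea)
P=np.array([onz(c,*p[0],.044)[:2] for p in cn])*1000
print(cv2.minEnclosingCircle(P.astype('float32')))
```

```text
rows 11 dist 0.27253805925883984 ang 21.60616386295283
[[0.0078, 0.0235, 0.0007], [0.007, 0.0238, 0.0007], [0.0062, 0.024, 0.0007], [0.0053, 0.0242, 0.0007], [0.0045, 0.0244, 0.0007], [0.0037, 0.0245, 0.0007], [0.0028, 0.0246, 0.0007], [0.002, 0.0247, 0.0007], [0.0011, 0.0247, 0.0007], [0.0003, 0.0248, 0.0007], [-0.0006, 0.0248, 0.0007]]
[[-0.01, 0.0, -1.96], [-0.01, 0.0, -1.96], [-0.01, 0.0, -1.96], [-0.01, 0.0, -1.96], [-0.01, 0.0, -1.96], [-0.01, 0.0, -1.96], [-0.01, 0.0, -1.96], [-0.01, 0.0, -1.96], [-0.01, 0.0, -1.96], [-0.01, 0.0, -1.96], [-0.01, 0.0, -1.96]]
((486.3111572265625, 51.31028366088867), 21.657094955444336)
```

Emit:
arm_command:
  slide:
    - [0.008,0.023,0]
    - [0.007,0.024,0]
    - [0.006,0.024,0]
    - [0.005,0.024,0]
    - [0.004,0.025,0]
    - [0.003,0.025,0]
    - [0.002,0.025,0]
    - [0.001,0.025,0]
  angular:
    - [0,0,-2.2]
    - [0,0,-2.2]
    - [0,0,-2.2]
    - [0,0,-2.2]
    - [0,0,-2.2]
    - [0,0,-2.2]
    - [0,0,-2]
    - [0,0,-2]
  hand: [0.085,0.085,0.085,0.085,0.085,0.085,0.085,0.085]

```text
time: 18.2
tool_pos: [0.4832, -0.018, 0.122]
tcp_rot: [0.03, 3.137, -0.007]
wrist_force: [0.2, 1.1, 0.3]
width: 0.997
```

Run:
```python
from h import *
say()
plan([.486,.0515,.09],down(93),5)
```

```text
t 18.20 p [483.2 -18.  122. ] w 85.1mm F [0.2 1.1 0.3] T [-0.01  0.03  0.01]
  z [ 0.0043 -0.0044 -1.    ] yaw_y 88.91 q [-0.086  0.005  2.126 -0.005  1.006 -1.635]
rows 5 dist 0.07657904472441969 ang 4.10655377164033
[[-0.0003, 0.0139, 0.0063], [-0.0005, 0.0139, 0.0064], [-0.0007, 0.0139, 0.0064], [-0.0009, 0.0139, 0.0064], [-0.0011, 0.0139, 0.0064]]
[[-0.05, 0.05, -0.82], [-0.05, 0.05, -0.82], [-0.05, 0.05, -0.82], [-0.05, 0.05, -0.82], [-0.05, 0.05, -0.82]]
```

Emit:
arm_command:
  slide:
    - [0,0.014,0.004]
    - [0,0.014,0.006]
    - [0,0.014,0.006]
    - [0,0.012,0.006]
    - [0,0.008,0.004]
    - [0,0.003,0]
    - [0,0,0]
    - [0,0,0]
  angular:
    - [0,0.1,-1]
    - [-0.1,0,-1]
    - [0,0.1,-1]
    - [0,0,-0.5]
    - [0,0,0]
    - [0,0,0]
    - [0,0,0]
    - [0,0,0]
  hand: [0.085,0.085,0.085,0.085,0.085,0.085,0.085,0.085]

```text
time: 19.0
tool_pos: [0.4803, 0.0526, 0.0936]
tcp_rot: [0.077, -3.14, 0.004]
wrist_force: [0.4, -0.6, 0.6]
width: 0.992
```

Run:
```python
from h import *
say()
plan([.486,.0515,.024],down(93),6)
c=bot.get_calibration('wrist');im=bot.read_camera('wrist')
cv2.imwrite('pics/c6.png',im[:,:,::-1]);print(proj(c,[.4863,.0513,.044]),proj(c,[.4863,.0513,.064]))
```

```text
t 19.00 p [480.3  52.6  93.6] w 84.7mm F [ 0.4 -0.6  0.6] T [0.04 0.01 0.01]
  z [-7.0e-04 -2.7e-03 -1.0e+00] yaw_y 92.82 q [ 0.059  0.045  2.146 -0.003  0.952 -1.559]
rows 6 dist 0.06983193773111536 ang 0.23987904466081333
[[-0.0009, -0.0002, 0.0116], [-0.0009, -0.0002, 0.0116], [-0.0009, -0.0002, 0.0116], [-0.0009, -0.0002, 0.0116], [-0.0009, -0.0002, 0.0116], [-0.0009, -0.0002, 0.0116]]
[[-0.03, -0.01, -0.03], [-0.03, -0.01, -0.03], [-0.03, -0.01, -0.03], [-0.03, -0.01, -0.03], [-0.03, -0.01, -0.03], [-0.03, -0.01, -0.03]]
(np.float64(316.5949601815002), np.float64(279.00312784715624)) (np.float64(316.27311627741574), np.float64(293.39479038539446))
```

View pics/c6.png

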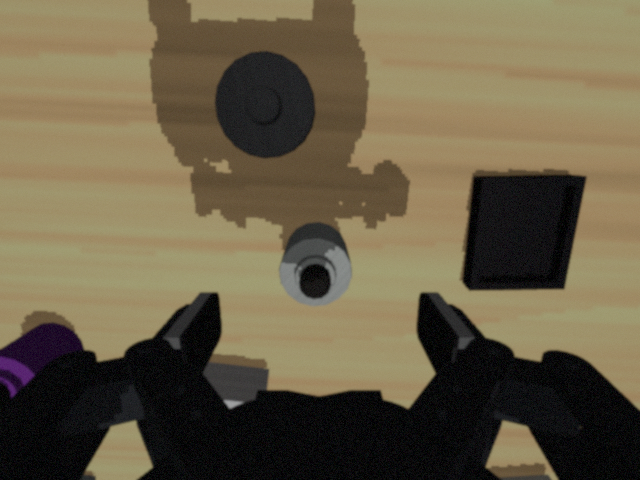

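Emit:
arm_command:
  slide:
    - [-0.001,0,0.01]
    - [-0.001,0,0.014]
    - [-0.001,0,0.014]
    - [0,0,0.014]
    - [0,0,0.008]
    - [0,0,0.004]
    - [0,0,0]
    - [0,0,0]
  angular:
    - [0,0,0]
    - [0,0,0]
    - [0,0,0]
    - [0,0,0]
    - [0,0,0]
    - [0,0,0]
    - [0,0,0]
    - [0,0,0]
  hand: [0.085,0.085,0.085,0.085,0.085,0.085,0.085,0.085]
  squeeze: 60

```text
time: 19.85
tool_pos: [0.4857, 0.0499, 0.0267]
tcp_rot: [-0.07, 3.138, -0.005]
wrist_force: [-0.8, -0.1, -0.0]
width: 0.995
```

Run:
```python
from h import *
say()
plan([.4835,.0515,.024],down(93),1)
```

```text
t 19.85 p [485.7  49.9  26.7] w 85.0mm F [-0.8 -0.1 -0. ] T [ 0.02 -0.07 -0.03]
  z [ 0.0033 -0.003  -1.    ] yaw_y 92.55 q [ 0.053  0.152  2.18  -0.004  0.807 -1.559]
rows 1 dist 0.003884636271355451 ang 0.51486064542623
[[0.0021, 0.0018, 0.0027]]
[[-0.18, 0.18, -0.45]]
```

Emit:
arm_command:
  slide:
    - [0.001,0.001,0.002]
    - [0,0,0.001]
    - [0,0,0]
    - [0,0,0]
    - [0,0,0]
    - [0,0,0]
    - [0,0,0]
    - [0,0,-0.01]
  angular:
    - [-0.2,0.2,0]
    - [0,0,0]
    - [0,0,0]
    - [0,0,0]
    - [0,0,0]
    - [0,0,0]
    - [0,0,0]
    - [0,0,0]
  hand: [0.085,0.06,0.04,0.03,0.03,0.03,0.03,0.03]

```text
time: 20.65
tool_pos: [0.4846, 0.0508, 0.0344]
tcp_rot: [0.071, -3.141, -0.001]
wrist_force: [-0.1, 1.0, -3.1]
width: 0.492
```

Run:
```python
from h import *
say()
```

```text
t 20.65 p [484.6  50.8  34.4] w 42.1mm F [-0.1  1.  -3.1] T [-0.04  0.03 -0.05]
  z [-2.e-04  3.e-04 -1.e+00] yaw_y 92.58 q [ 0.053  0.14   2.176  0.     0.826 -1.563]
```

Emit:
arm_command:
  slide:
    - [0,0,-0.02]
    - [0,0,-0.025]
    - [0.002,0.012,-0.015]
    - [0.004,0.025,0]
    - [0.004,0.025,0]
    - [0.003,0.025,0]
    - [0.003,0.02,0]
    - [0.002,0.015,0]
  angular:
    - [0,0,0]
    - [0,0,0]
    - [0,0,0]
    - [0,0,0]
    - [0,0,0]
    - [0,0,0]
    - [0,0,0]
    - [0,0,0]
  hand: [0.03,0.03,0.03,0.03,0.03,0.03,0.03,0.03]

```text
time: 21.45
tool_pos: [0.4581, 0.1741, 0.0995]
tcp_rot: [0.063, -3.138, -0.001]
wrist_force: [0.9, 0.4, -3.4]
width: 0.493
```

Emit:
arm_command:
  slide:
    - [0,0.005,0]
    - [0,0,0]
    - [0,0,0]
    - [0,0,0]
    - [0,0,0]
    - [0,0,0]
    - [0,0,0]
    - [0,0,0]
  angular:
    - [0,0,0]
    - [0,0,0]
    - [0,0,0]
    - [0,0,0]
    - [0,0,0]
    - [0,0,0]
    - [0,0,0]
    - [0,0,0]
  hand: [0.03,0.03,0.03,0.03,0.03,0.03,0.03,0.03]

```text
time: 22.25
tool_pos: [0.4568, 0.1776, 0.0993]
tcp_rot: [0.063, -3.136, 0.001]
wrist_force: [-0.5, -0.2, -3.4]
width: 0.491
```

Run:
```python
from h import *
say()
plan([.4645,.1885,.05],down(93),5)
c=bot.get_calibration('wrist');im=bot.read_camera('wrist')
cv2.imwrite('pics/c7.png',im[:,:,::-1])
a=np.radians(3);M=np.array([[np.cos(a),-np.sin(a)],[np.sin(a),np.cos(a)]])
for q in ([-39,-33],[-39,33],[39,33],[39,-33]):
    print(q,np.round(proj(c,[*(M@np.array(q)/1000+[.4645,.1885]),.014]),1))
```

```text
t 22.25 p [456.8 177.6  99.3] w 41.9mm F [-0.5 -0.2 -3.4] T [ 0.01 -0.02  0.03]
  z [-5.4e-03 -9.0e-04 -1.0e+00] yaw_y 92.28 q [ 3.190e-01  5.300e-02  2.125e+00  1.000e-03  9.690e-01 -1.292e+00]
rows 5 dist 0.051085255093302286 ang 0.78180002035551
[[-0.0017, 0.0021, 0.0099], [-0.0017, 0.0021, 0.0099], [-0.0017, 0.0021, 0.0099], [-0.0017, 0.0021, 0.0099], [-0.0017, 0.0021, 0.0099]]
[[-0.01, -0.06, -0.14], [-0.01, -0.06, -0.14], [-0.01, -0.06, -0.14], [-0.01, -0.06, -0.14], [-0.01, -0.06, -0.14]]
[-39, -33] [285.  208.4]
[-39, 33] [383.5 207.3]
[39, 33] [379.2 312.5]
[39, -33] [289.2 313.5]
```

View pics/c7.png

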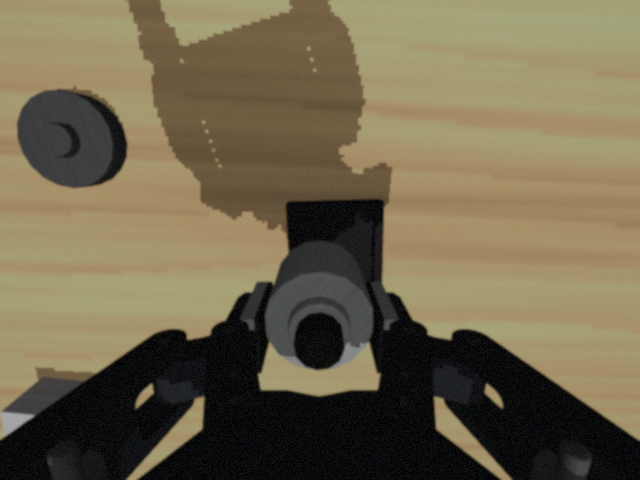

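Emit:
arm_command:
  slide:
    - [-0.002,0.003,0.006]
    - [-0.002,0.003,0.01]
    - [-0.001,0.003,0.012]
    - [-0.001,0.002,0.01]
    - [0,0,0.006]
    - [0,0,0.003]
    - [0,0,0]
    - [0,0,0]
  angular:
    - [0,-0.2,-0.2]
    - [0,-0.1,-0.2]
    - [0,0,0]
    - [0,0,0]
    - [0,0,0]
    - [0,0,0]
    - [0,0,0]
    - [0,0,0]
  hand: [0.03,0.03,0.03,0.03,0.03,0.03,0.03,0.03]

```text
time: 23.1
tool_pos: [0.4615, 0.1898, 0.0463]
tcp_rot: [0.076, -3.138, 0.003]
wrist_force: [0.1, -0.3, -2.7]
width: 0.494
```

Run:
```python
from h import *
say()
plan([.463,.1888,.032],down(93),2)
im=bot.read_camera('wrist')
cv2.imwrite('pics/c8.png',im[:,:,::-1])
```

```text
t 23.10 p [461.5 189.8  46.3] w 42.2mm F [ 0.1 -0.3 -2.7] T [ 0.08 -0.02 -0.02]
  z [-0.0029 -0.0018 -1.    ] yaw_y 92.76 q [ 3.410e-01  1.430e-01  2.143e+00 -1.000e-03  8.580e-01 -1.278e+00]
rows 2 dist 0.01439520805572293 ang 0.30649196751353125
[[-0.0007, -0.0005, 0.0071], [-0.0007, -0.0005, 0.0071]]
[[-0.05, -0.09, -0.12], [-0.05, -0.09, -0.12]]
```

View pics/c8.png

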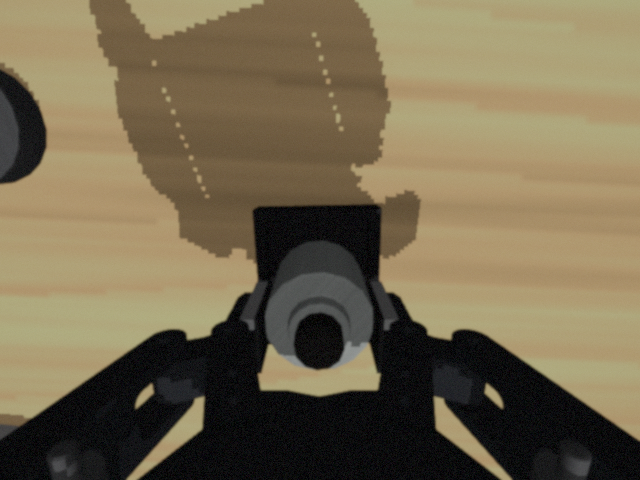

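Emit:
arm_command:
  slide:
    - [0,-0.001,0.005]
    - [0,0,0.005]
    - [0,0,0.003]
    - [0,0,0.002]
    - [0,0,0.001]
    - [0,0,0.001]
    - [0,0,0]
    - [0,0,0]
  angular:
    - [0,-0.1,0]
    - [0,0,0]
    - [0,0,0]
    - [0,0,0]
    - [0,0,0]
    - [0,0,0]
    - [0,0,0]
    - [0,0,0]
  hand: [0.03,0.03,0.03,0.03,0.03,0.03,0.03,0.03]

```text
time: 23.95
tool_pos: [0.4636, 0.1891, 0.0322]
tcp_rot: [-0.075, 3.138, -0.001]
wrist_force: [0.8, -0.0, -2.7]
width: 0.494
```

Run:
```python
from h import *
say()
```

```text
t 23.95 p [463.6 189.1  32.2] w 42.2mm F [ 0.8 -0.  -2.7] T [-0.01  0.01  0.02]
  z [ 2.3e-03 -5.0e-04 -1.0e+00] yaw_y 92.74 q [ 3.380e-01  1.650e-01  2.151e+00 -2.000e-03  8.240e-01 -1.279e+00]
```

Emit:
arm_command:
  slide:
    - [0,0,0.001]
    - [0,0,0.001]
    - [0,0,0.001]
    - [0,0,0]
    - [0,0,0]
    - [0,0,0]
    - [0,0,0]
    - [0,0,0]
  angular:
    - [0,0,0]
    - [0,0,0]
    - [0,0,0]
    - [0,0,0]
    - [0,0,0]
    - [0,0,0]
    - [0,0,0]
    - [0,0,0]
  hand: [0.03,0.03,0.03,0.03,0.03,0.03,0.03,0.03]

```text
time: 24.75
tool_pos: [0.464, 0.1892, 0.0318]
tcp_rot: [-0.075, 3.139, -0.001]
wrist_force: [-1.2, -0.1, 0.1]
width: 0.499
```

Run:
```python
from h import *
say()
```

```text
t 24.75 p [464.  189.2  31.8] w 42.6mm F [-1.2 -0.1  0.1] T [-0.04  0.17 -0.01]
  z [ 1.6e-03 -8.0e-04 -1.0e+00] yaw_y 92.74 q [ 3.380e-01  1.670e-01  2.150e+00 -2.000e-03  8.240e-01 -1.279e+00]
```

Emit:
arm_command:
  slide:
    - [0,0,0]
    - [0,0,0]
    - [0,0,0]
    - [0,0,0]
    - [0,0,-0.015]
    - [0,0,-0.03]
    - [0,0,-0.03]
    - [0,0,-0.03]
  angular:
    - [0,0,0]
    - [0,0,0]
    - [0,0,0]
    - [0,0,0]
    - [0,0,0]
    - [0,0,0]
    - [0,0,0]
    - [0,0,0]
  hand: [0.06,0.085,0.085,0.085,0.085,0.085,0.085,0.085]

```text
time: 25.55
tool_pos: [0.4605, 0.1881, 0.1348]
tcp_rot: [0.075, -3.133, 0.006]
wrist_force: [0.0, 0.0, -0.6]
width: 0.996
```

Run:
```python
from h import *
from scipy.optimize import least_squares
say()
im=bot.read_camera('wrist');cv2.imwrite('pics/c9.png',im[:,:,::-1])
D=[([271.8,-617.2,238.2],[-1.193,.265,1.605,0,1.274]),([386.5,-382.1,189.1],[-.825,.056,1.939,0,1.15]),([471.9,-204.6,114.3],[-.459,.079,2.065,0,1.003]),([464.8,-211.2,12.1],[-.477,.221,2.13,0,.801]),([472.5,-97.9,99.3],[0,.036,2.143,0,.964]),([482.6,51.5,21.8],[0,.159,2.183,0,.803]),([466.2,187.1,125.5],[0,.032,2.092,0,1.006]),([479.9,-219.5,119.2],[0,.099,2.033,0,1.015])]
def f(x):
    a,L1,L2,h=x;o=[]
    for p,q in D:
        r=np.hypot(p[0],p[1])/1000;z=p[2]/1000;th=q[1]+q[2]+q[4]-np.pi
        # tool tilt small: treat d=.25
        d=.25
        o+=[a+L1*np.sin(q[1])+L2*np.sin(q[1]+q[2])-np.sin(th)*d-r, h+L1*np.cos(q[1])+L2*np.cos(q[1]+q[2])-d-z]
    return o
s=least_squares(f,[0,.4,.4,.3]);print(s.x,np.abs(s.fun).max())
a,L1,L2,h=s.x
from math import *
for rw,zt in ((.375,.094),(.36,.1),(.40,.1)):
    r=rw-a;z=zt+.25-h;c3=(r*r+z*z-L1*L1-L2*L2)/2/L1/L2;q3=acos(c3);q2=atan2(r,z)-atan2(L2*sin(q3),L1+L2*cos(q3));print(rw,zt,'q2',q2,'q3',q3,'q5',pi-radians(25)-q2-q3)
plan([.617,-.0165,.14],down(80),10)
```

```text
t 25.55 p [460.5 188.1 134.8] w 85.1mm F [ 0.   0.  -0.6] T [-0.04 -0.    0.07]
  z [-0.0075 -0.0041 -1.    ] yaw_y 92.74 q [ 3.390e-01  2.500e-02  2.079e+00 -2.000e-03  1.046e+00 -1.279e+00]
[-0.00100471  0.50756596  0.56757182  0.16612876] 0.0012946274677771985
0.375 0.094 q2 -0.18198012242969397 q3 2.354567019267024 q5 0.5326734437538807
0.36 0.1 q2 -0.22642656898994318 q3 2.3765828406089047 q5 0.5551040689722493
0.4 0.1 q2 -0.13515959744092942 q3 2.302950015489559 q5 0.5374699225425812
rows 10 dist 0.2564601146211386 ang 12.743078556359421
[[-0.0143, -0.0213, 0.0001], [-0.0147, -0.021, 0.0001], [-0.0152, -0.0206, 0.0001], [-0.0157, -0.0203, 0.0001], [-0.0161, -0.0199, 0.0001], [-0.0166, -0.0196, 0.0001], [-0.017, -0.0192, 0.0001], [-0.0174, -0.0188, 0.0001], [-0.0178, -0.0184, 0.0001], [-0.0182, -0.018, 0.0001]]
[[-0.01, 0.01, 1.27], [-0.01, 0.01, 1.27], [-0.01, 0.01, 1.27], [-0.01, 0.01, 1.27], [-0.01, 0.01, 1.27], [-0.01, 0.01, 1.27], [-0.01, 0.01, 1.27], [-0.01, 0.01, 1.27], [-0.01, 0.01, 1.27], [-0.01, 0.01, 1.27]]
```

View pics/c9.png

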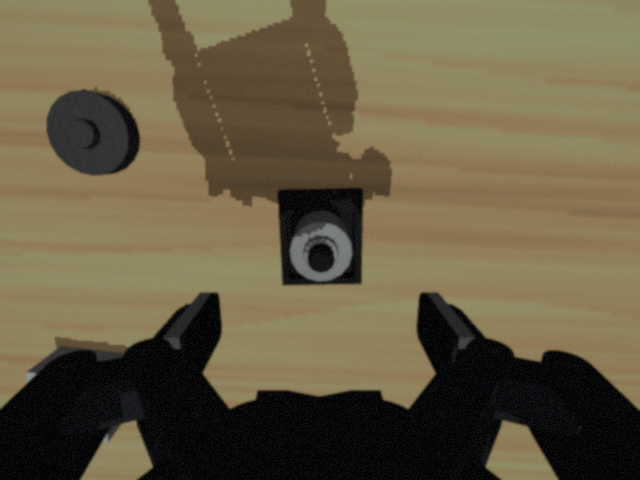

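The housing sits within the tray at (320,250). On to the coupler.

Emit:
arm_command:
  slide:
    - [-0.014,-0.021,0]
    - [-0.015,-0.021,0]
    - [-0.015,-0.021,0]
    - [-0.016,-0.02,0]
    - [-0.016,-0.02,0]
    - [-0.017,-0.02,0]
    - [-0.017,-0.019,0]
    - [-0.014,-0.016,0]
  angular:
    - [0,0,1.3]
    - [0,0,1.3]
    - [0,0,1.3]
    - [0,0,1.3]
    - [0,0,1.3]
    - [0,0,1.3]
    - [0,0,1.3]
    - [0,0,1.3]
  hand: [0.085,0.085,0.085,0.085,0.085,0.085,0.085,0.085]

```text
time: 26.4
tool_pos: [0.5901, 0.0249, 0.1459]
tcp_rot: [0.212, 3.122, 0.006]
wrist_force: [0.1, -0.3, 0.3]
width: 0.995
```

Run:
```python
from h import *
say()
plan([.617,-.0165,.135],down(80),5)
```

```text
t 26.40 p [590.1  24.9 145.9] w 85.0mm F [ 0.1 -0.3  0.3] T [0.03 0.02 0.01]
  z [ 0.0125  0.0027 -0.9999] yaw_y 82.23 q [-0.002  0.174  1.893  0.003  1.063 -1.438]
rows 5 dist 0.05054791109336885 ang 2.348059477630108
[[-0.0064, -0.0075, 0.0022], [-0.0065, -0.0074, 0.0022], [-0.0065, -0.0074, 0.0022], [-0.0066, -0.0073, 0.0022], [-0.0067, -0.0073, 0.0022]]
[[0.05, 0.14, 0.45], [0.05, 0.14, 0.45], [0.05, 0.14, 0.45], [0.05, 0.14, 0.45], [0.05, 0.14, 0.45]]
```

Emit:
arm_command:
  slide:
    - [-0.007,-0.007,0.002]
    - [-0.007,-0.007,0.002]
    - [-0.007,-0.007,0.002]
    - [-0.005,-0.007,0.002]
    - [-0.003,-0.004,0.001]
    - [0,0,0]
    - [0,0,0]
    - [0,0,0]
  angular:
    - [0,0.2,0.5]
    - [0,0.2,0.5]
    - [0,0.2,0.5]
    - [0,0.1,0.5]
    - [0,0,0.3]
    - [0,0,0]
    - [0,0,0]
    - [0,0,0]
  hand: [0.085,0.085,0.085,0.085,0.085,0.085,0.085,0.085]

```text
time: 27.2
tool_pos: [0.6152, -0.0133, 0.1349]
tcp_rot: [-0.281, -3.126, -0.008]
wrist_force: [-1.2, -0.5, -0.5]
width: 0.996
```

Run:
```python
from h import *
say()
plan([.617,-.0165,.06],down(80),6)
c=bot.get_calibration('wrist');im=bot.read_camera('wrist')
cv2.imwrite('pics/c10.png',im[:,:,::-1]);print(proj(c,[.6168,-.0165,.107]))
for q in ([-32,-32],[-32,32],[32,32],[32,-32]): print(proj(c,[.617+q[0]/1000,-.0165+q[1]/1000,.038]))
```

```text
t 27.20 p [615.2 -13.3 134.9] w 85.1mm F [-1.2 -0.5 -0.5] T [-0.01  0.01  0.01]
  z [-0.0024  0.0056 -1.    ] yaw_y 79.74 q [-0.065  0.238  1.837  0.006  1.069 -1.46 ]
rows 6 dist 0.07498155695266892 ang 0.43801382094567926
[[-0.0004, -0.0005, 0.0125], [-0.0004, -0.0005, 0.0125], [-0.0004, -0.0005, 0.0125], [-0.0004, -0.0005, 0.0125], [-0.0004, -0.0005, 0.0125], [-0.0004, -0.0005, 0.0125]]
[[0.05, -0.03, -0.04], [0.05, -0.03, -0.04], [0.05, -0.03, -0.04], [0.05, -0.03, -0.04], [0.05, -0.03, -0.04], [0.05, -0.03, -0.04]]
(np.float64(314.28864849971325), np.float64(288.3080434379004))
(np.float64(262.49263263269745), np.float64(214.99793825306878))
(np.float64(351.7014099412958), np.float64(198.9374410492848))
(np.float64(364.58716138171366), np.float64(282.3008681877729))
(np.float64(281.26186146503517), np.float64(296.37029940558915))
```

View pics/c10.png

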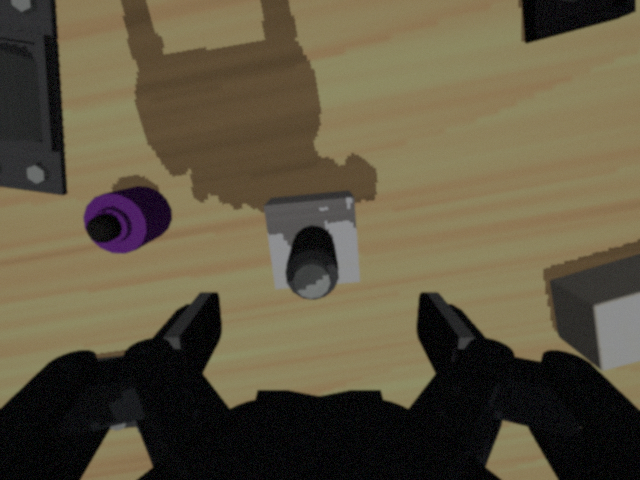

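Emit:
arm_command:
  slide:
    - [0,-0.001,0.01]
    - [0,-0.001,0.015]
    - [0,-0.001,0.016]
    - [0,0,0.014]
    - [0,0,0.01]
    - [0,0,0.004]
    - [0,0,0]
    - [0,0,0]
  angular:
    - [0.2,-0.1,0]
    - [0.1,0,0]
    - [0,0,0]
    - [0,0,0]
    - [0,0,0]
    - [0,0,0]
    - [0,0,0]
    - [0,0,0]
  hand: [0.085,0.085,0.085,0.085,0.085,0.085,0.085,0.085]

```text
time: 28.05
tool_pos: [0.6125, -0.0151, 0.0585]
tcp_rot: [-0.278, -3.125, 0.001]
wrist_force: [-0.8, 1.3, 0.7]
width: 0.996
```

Run:
```python
from h import *
say()
plan([.615,-.0165,.06],down(80),1)
```

```text
t 28.05 p [612.5 -15.1  58.5] w 85.1mm F [-0.8  1.3  0.7] T [-0.06 -0.03  0.03]
  z [-4.4e-03 -1.0e-04 -1.0e+00] yaw_y 79.84 q [-6.500e-02  3.190e-01  1.893e+00 -1.000e-03  9.340e-01 -1.458e+00]
rows 1 dist 0.0032438673943470157 ang 0.2969543968052415
[[-0.0027, -0.001, -0.0015]]
[[-0.05, -0.25, -0.16]]
```

Emit:
arm_command:
  slide:
    - [-0.002,-0.001,-0.001]
    - [0,0,0]
    - [0,0,0]
    - [0,0,0]
    - [0,0,0]
    - [0,0,0]
    - [0,0,0]
    - [0,0,0]
  angular:
    - [0,-0.2,0]
    - [0,0,0]
    - [0,0,0]
    - [0,0,0]
    - [0,0,0]
    - [0,0,0]
    - [0,0,0]
    - [0,0,0]
  hand: [0.085,0.06,0.04,0.02,0.015,0.015,0.015,0.015]
  squeeze: 100

```text
time: 28.85
tool_pos: [0.6169, -0.0168, 0.0629]
tcp_rot: [0.278, 3.124, -0.001]
wrist_force: [-0.8, -0.3, 0.4]
width: 0.328
```

Run:
```python
from h import *
say()
```

```text
t 28.85 p [616.9 -16.8  62.9] w 28.0mm F [-0.8 -0.3  0.4] T [ 0.02  0.02 -0.02]
  z [ 0.005  -0.0013 -1.    ] yaw_y 79.84 q [-6.700e-02  3.160e-01  1.887e+00 -1.000e-03  9.330e-01 -1.460e+00]
```

Emit:
arm_command:
  slide:
    - [0,0,-0.012]
    - [0,0,-0.02]
    - [0,0,-0.025]
    - [0,0,-0.025]
    - [0,0,-0.015]
    - [0,0,0]
    - [0,0,0]
    - [0,0,0]
  angular:
    - [0,0,0]
    - [0,0,0]
    - [0,0,0]
    - [0,0,0]
    - [0,0,0]
    - [0,0,0]
    - [0,0,0]
    - [0,0,0]
  hand: [0.015,0.015,0.015,0.015,0.015,0.015,0.015,0.015]

```text
time: 29.65
tool_pos: [0.6151, -0.0165, 0.162]
tcp_rot: [0.278, 3.126, -0.001]
wrist_force: [-0.5, 0.1, -1.6]
width: 0.33
```

Run:
```python
from h import *
say()
out=np.zeros((600,800,3),'uint8')
im=bot.read_camera('wrist');cv2.imwrite('pics/d1w.png',im[:,:,::-1])
im=bot.read_camera('top');cv2.imwrite('pics/d1t.png',im[:,:,::-1])
k=cv2.resize(im[225:360,425:525],None,fx=4,fy=4,interpolation=cv2.INTER_CUBIC);out[:540,:400]=k[:,:,::-1]
im=bot.read_camera('side');cv2.imwrite('pics/d1s.png',im[:,:,::-1])
k=cv2.resize(im[180:280,375:475],None,fx=4,fy=4,interpolation=cv2.INTER_CUBIC);out[:400,400:]=k[:,:,::-1]
cv2.imwrite('pics/d1x.png',np.clip(out*1.5,0,255).astype('uint8'))
```

```text
t 29.65 p [615.1 -16.5 162. ] w 28.2mm F [-0.5  0.1 -1.6] T [ 0.01 -0.02  0.01]
  z [ 0.0027 -0.0011 -1.    ] yaw_y 79.84 q [-6.700e-02  2.090e-01  1.818e+00 -1.000e-03  1.111e+00 -1.460e+00]
```

View pics/d1x.png

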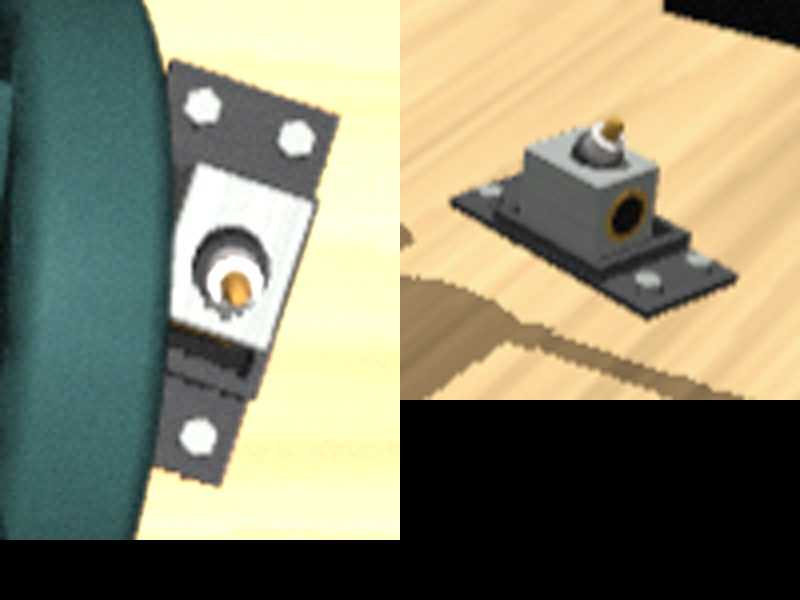

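View pics/d1w.png

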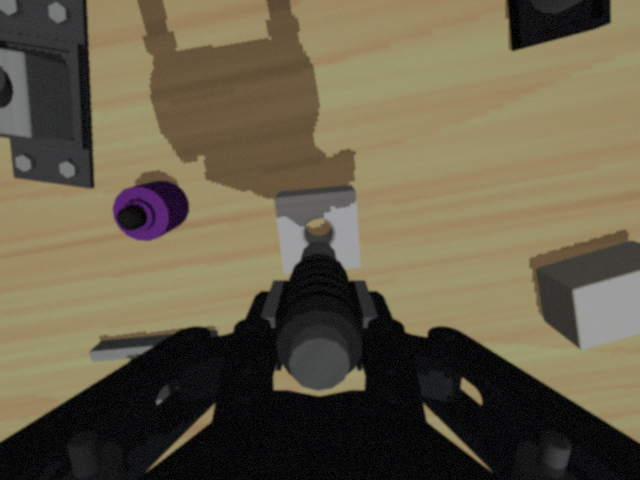

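View pics/d1t.png

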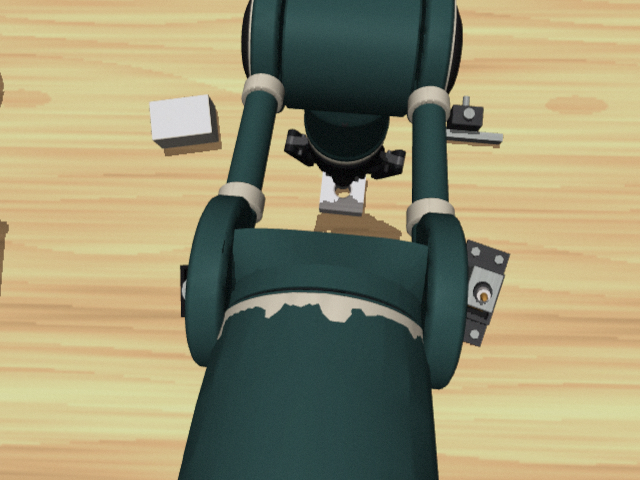

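```bash
python3 - <<'E'
from h import *
ct=bot.get_calibration('top');cs=bot.get_calibration('side')
f=lambda a,b:(425+(a-1.5)/4,225+(b-1.5)/4)
A=[onz(ct,*f(*p),.05)*1000 for p in ((196,163),(316,203),(268,350))]
print(A, 'len x',np.linalg.norm(A[1]-A[2]),'len y',np.linalg.norm(A[0]-A[1]),'yaw x',np.degrees(np.arctan2(*(A[1]-A[2])[[1,0]])),'y',np.degrees(np.arctan2(*(A[0]-A[1])[[1,0]])))
ctr=(A[0]+A[2])/2; print('ctr',ctr)
tip,e=tri(ct,f(236,302),cs,(375+(614-401.5)/4,180+(120-1.5)/4)); print('tip',tip*1000,e*1000)
print('tip onz .073',onz(ct,*f(236,296),.073)*1000)
th=np.radians(-18.6);ex=np.array([np.cos(th),np.sin(th),0])
print('foot from ctr',ctr-6*ex,'tip axis pred',ctr-6*ex-22*.423*ex)
# seat-based: block against +x wall
n=np.array([469.2,-215,0]);print('ctr from nest',n+5*ex)
# wrist c5 : nipple tip brass at (320,235)
R0=Rn.from_rotvec([-.507,-3.095,0]);p0=np.array([.4799,-.2195,.1192])
C=p0+R0.apply([.0672,-.0004,-.1344])
fw=R0.apply([-.27187,.0002,.96233]);ri=R0.apply([0,1,0]);dn=np.cross(fw,ri)
def w(u,v,z):
    d=fw+ri*(u-318.7)/332.09+dn*(v-239.25)/332.09; return (C+d*(z-C[2])/d[2])*1000
print('wrist: top corners',[w(*q,.05) for q in ((286,206),(354,206),(352,287),(287,287))],'tip',w(320,237,.073))
E
python3 - <<'E'
import cv2
im=cv2.imread('pics/c5.png')
cv2.imwrite('pics/c5z.png',cv2.resize(im[115:315,260:380],None,fx=3,fy=3,interpolation=cv2.INTER_CUBIC))
E
```

```text
[array([ 507.15412854, -204.09512533,   50.        ]), array([ 493.93011814, -245.97961793,   50.        ]), array([ 442.09796192, -228.66149064,   50.        ])] len x 54.64878728297035 len y 43.92249050063605 yaw x -18.475472099387865 y 72.47775474212192
ctr [ 474.62604523 -216.37830798   50.        ]
tip [ 459.54883748 -210.10943786   76.49718198] 2.4269163716556577
tip onz .073 [ 460.5238246  -211.63762647   73.        ]
foot from ctr [ 468.93943477 -214.46455213   50.        ] tip axis pred [ 460.11950195 -211.4963168    50.        ]
ctr from nest [ 473.93884205 -216.59479655    0.        ]
wrist: top corners [array([ 443.51875028, -229.08974329,   50.        ]), array([ 456.96571192, -189.127481  ,   50.        ]), array([ 508.46689462, -206.2391498 ,   50.        ]), array([ 494.71866513, -247.12781184,   50.        ])] tip [ 463.21622776 -213.53381465   73.        ]
```

View pics/c5z.png

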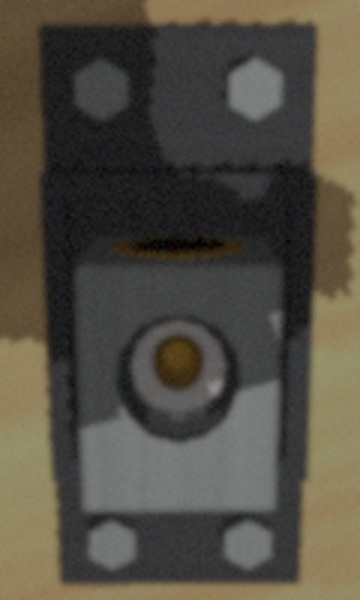

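```bash
cat >> h.py <<'E'
TH=np.radians(-18.5);EX=np.array([np.cos(TH),np.sin(TH),0]);A=-0.423*EX+np.array([0,0,.906]);A/=np.linalg.norm(A)
YB=np.array([-np.sin(TH),np.cos(TH),0])
RT=Rn.from_matrix(np.c_[np.cross(YB,-A),YB,-A])
CTR=np.array([.4749,-.2169,.006]);FOOT=CTR-.006*EX+[0,0,.05]
COFF=np.array([.0015,0,.061])  # nose in tool frame
def tcp_for(d): return FOOT+A*d-RT.apply(COFF)
E
python3 - <<'E'
from h import *
print(A,tcp_for(.034),RT.as_rotvec())
plan(tcp_for(.034)+[0,0,.03],RT,11)
E
```

```text
[-0.40118805  0.13423564  0.90610647] [ 0.43238612 -0.20267505  0.14271469] [ 0.43542449  2.6736066  -0.09664004]
rows 11 dist 0.2607684016110601 ang 26.277169339793957
[[0.0133, -0.0196, -0.001], [0.013, -0.0198, -0.0015], [0.0127, -0.0199, -0.002], [0.0123, -0.0201, -0.0024], [0.012, -0.0203, -0.0028], [0.0116, -0.0204, -0.0032], [0.0112, -0.0206, -0.0036], [0.0108, -0.0207, -0.004], [0.0103, -0.0209, -0.0044], [0.0099, -0.021, -0.0047], [0.0094, -0.0212, -0.005]]
[[0.16, -2.26, 0.75], [0.16, -2.26, 0.75], [0.16, -2.26, 0.75], [0.16, -2.26, 0.75], [0.16, -2.26, 0.75], [0.16, -2.26, 0.75], [0.16, -2.26, 0.75], [0.16, -2.26, 0.75], [0.16, -2.26, 0.75], [0.16, -2.26, 0.75], [0.16, -2.26, 0.75]]
```

Emit:
arm_command:
  slide:
    - [0.012,-0.017,-0.002]
    - [0.013,-0.02,-0.002]
    - [0.013,-0.02,-0.002]
    - [0.012,-0.02,-0.003]
    - [0.012,-0.02,-0.003]
    - [0.012,-0.02,-0.003]
    - [0.011,-0.02,-0.004]
    - [0.01,-0.018,-0.004]
  angular:
    - [0.1,-2,0.7]
    - [0.2,-2.3,0.8]
    - [0.2,-2.3,0.8]
    - [0.2,-2.3,0.8]
    - [0.2,-2.3,0.8]
    - [0.2,-2.3,0.8]
    - [0.2,-2.3,0.8]
    - [0.2,-2,0.8]
  hand: [0.015,0.015,0.015,0.015,0.015,0.015,0.015,0.015]

```text
time: 30.6
tool_pos: [0.4781, -0.147, 0.1637]
tcp_rot: [0.407, 2.806, -0.078]
wrist_force: [-0.3, -0.5, -2.5]
width: 0.332
```

Run:
```python
from h import *
say()
plan(tcp_for(.034)+[0,0,.03],RT,5)
```

```text
t 30.60 p [ 478.1 -147.   163.7] w 28.3mm F [-0.3 -0.5 -2.5] T [ 0.09  0.26 -0.01]
  z [ 0.2896 -0.0963 -0.9523] yaw_y 73.41 q [-0.355 -0.205  2.262  0.015  0.774 -1.647]
rows 5 dist 0.07260650215462237 ang 7.5264587695964575
[[0.0048, -0.0133, -0.0033], [0.0046, -0.0133, -0.0034], [0.0045, -0.0134, -0.0035], [0.0043, -0.0134, -0.0036], [0.0041, -0.0134, -0.0037]]
[[0.03, -1.45, 0.4], [0.03, -1.45, 0.4], [0.03, -1.45, 0.4], [0.03, -1.45, 0.4], [0.03, -1.45, 0.4]]
```

Emit:
arm_command:
  slide:
    - [0.005,-0.014,-0.003]
    - [0.005,-0.014,-0.003]
    - [0.005,-0.014,-0.004]
    - [0.004,-0.012,-0.004]
    - [0.003,-0.007,-0.003]
    - [0,-0.002,0]
    - [0,0,0]
    - [0,0,0]
  angular:
    - [0,-1.5,0.4]
    - [0,-1.5,0.4]
    - [0,-1.5,0.4]
    - [0,-1.4,0.4]
    - [0,-0.7,0.2]
    - [0,0,0]
    - [0,0,0]
    - [0,0,0]
  hand: [0.015,0.015,0.015,0.015,0.015,0.015,0.015,0.015]

```text
time: 31.4
tool_pos: [0.423, -0.1988, 0.1638]
tcp_rot: [0.441, 2.696, -0.088]
wrist_force: [0.5, -1.2, -2.9]
width: 0.328
```

Run:
```python
from h import *
say()
plan(tcp_for(.034),RT,4)
c=bot.get_calibration('wrist');im=bot.read_camera('wrist');cv2.imwrite('pics/e1w.png',im[:,:,::-1])
c2=bot.get_calibration('side');im=bot.read_camera('side')
cv2.imwrite('pics/e1s.png',cv2.resize(im[130:280,370:490],None,fx=5,fy=5,interpolation=cv2.INTER_CUBIC)[:,:,::-1][:600])
print('foot/tip proj side',proj(c2,FOOT),proj(c2,FOOT+A*.022),'wrist',proj(c,FOOT+A*.022))
s,p,R=tool();print('nose side',proj(c2,p+R.apply(COFF)))
```

```text
t 31.40 p [ 423.  -198.8  163.8] w 28.0mm F [ 0.5 -1.2 -2.9] T [0.16 0.31 0.01]
  z [ 0.3817 -0.1246 -0.9158] yaw_y 71.48 q [-0.565 -0.342  2.386  0.154  0.702 -1.91 ]
rows 4 dist 0.02342106679851011 ang 1.3676028273105278
[[-0.0002, -0.0002, 0.0058], [-0.0002, -0.0002, 0.0059], [-0.0001, -0.0002, 0.0059], [-0.0001, -0.0002, 0.0059]]
[[0.04, -0.34, -0.03], [0.04, -0.34, -0.03], [0.04, -0.34, -0.03], [0.04, -0.34, -0.03]]
foot/tip proj side (np.float64(424.5364746320598), np.float64(216.5347750192971)) (np.float64(428.76821008245224), np.float64(209.41508779699507)) wrist (np.float64(318.55011182885096), np.float64(247.1706030565714))
nose side (np.float64(435.91016955779537), np.float64(198.14684314719634))
```

View pics/e1w.png

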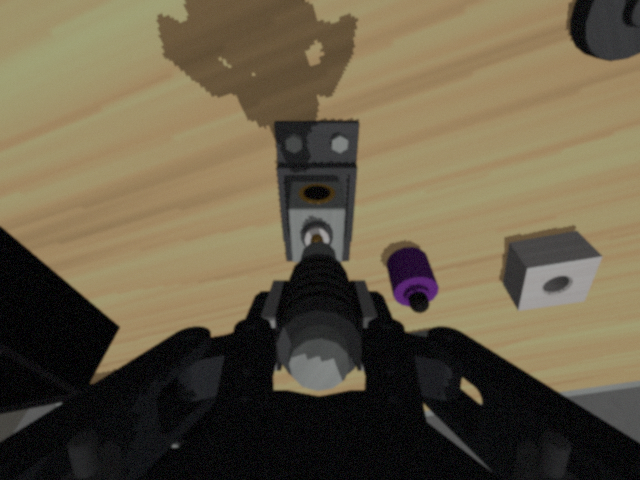

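View pics/e1s.png

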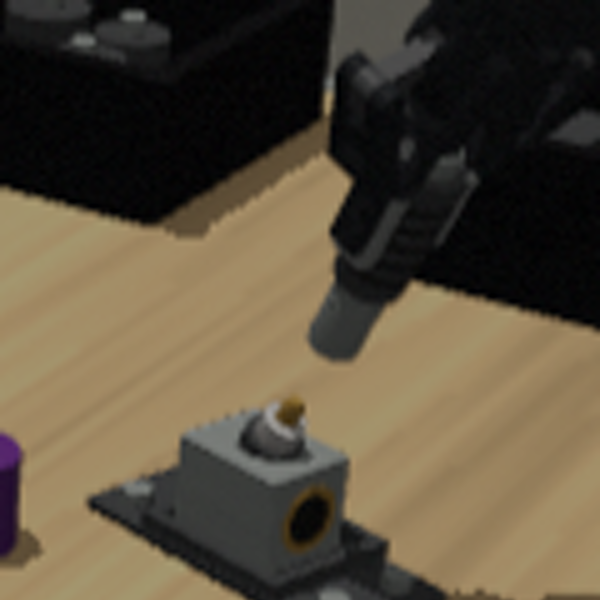

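Side view: the nose end is at about (436.8,199.4) against a prediction of (435.9,198.1), and the tip is at (428.4,210.4) against (428.8,209.4). The alignment agrees within about 2 mm. Moving closer along the axis.

Run:
```python
from h import *
plan(tcp_for(.028),RT,4)
```

```text
rows 4 dist 0.0294403534139135 ang 1.352929988232269
[[-0.0002, -0.0002, 0.0074], [-0.0001, -0.0002, 0.0074], [-0.0001, -0.0002, 0.0074], [-0.0, -0.0002, 0.0074]]
[[0.04, -0.33, -0.02], [0.04, -0.33, -0.02], [0.04, -0.33, -0.02], [0.04, -0.33, -0.02]]
```

Emit:
arm_command:
  slide:
    - [0,0,0.005]
    - [0,0,0.007]
    - [0,0,0.007]
    - [0,0,0.006]
    - [0,0,0.003]
    - [0,0,0]
    - [0,0,0]
    - [0,0,0]
  angular:
    - [0,-0.4,0]
    - [0,-0.4,0]
    - [0,-0.4,0]
    - [0,-0.2,0]
    - [0,0,0]
    - [0,0,0]
    - [0,0,0]
    - [0,0,0]
  hand: [0.015,0.015,0.015,0.015,0.015,0.015,0.015,0.015]

```text
time: 32.3
tool_pos: [0.4359, -0.2014, 0.135]
tcp_rot: [0.433, 2.673, -0.091]
wrist_force: [1.0, -0.4, -2.5]
width: 0.331
```

Run:
```python
from h import *
say()
plan(tcp_for(.028),RT,1)
s,p,R=tool(); n=p+R.apply(COFF); print('nose rel foot in (EX-perp x, y, axis) mm', RT.inv().apply(n-FOOT)*1000)
c2=bot.get_calibration('side');im=bot.read_camera('side')
cv2.imwrite('pics/e2s.png',cv2.resize(im[170:250,390:470],None,fx=7,fy=7,interpolation=cv2.INTER_CUBIC)[:,:,::-1])
print('tip',proj(c2,FOOT+A*.022),'nose side',proj(c2,n))
c=bot.get_calibration('wrist');im=bot.read_camera('wrist')
cv2.imwrite('pics/e2w.png',cv2.resize(im[130:410,240:400],None,fx=2,fy=2,interpolation=cv2.INTER_CUBIC)[:,:,::-1])
```

```text
t 32.30 p [ 435.9 -201.4  135. ] w 28.3mm F [ 1.  -0.4 -2.5] T [ 0.11  0.32 -0.01]
  z [ 0.4032 -0.1299 -0.9058] yaw_y 71.65 q [-0.558 -0.283  2.411  0.185  0.596 -1.939]
rows 1 dist 0.0032447867127059883 ang 0.2756094645421484
[[-0.0006, -0.0023, -0.0022]]
[[0.27, 0.04, 0.04]]
nose rel foot in (EX-perp x, y, axis) mm [  0.58456538   2.59599488 -25.80699769]
tip (np.float64(428.76821008245224), np.float64(209.41508779699507)) nose side (np.float64(428.76440472033227), np.float64(208.68611230573424))
```

View pics/e2s.png

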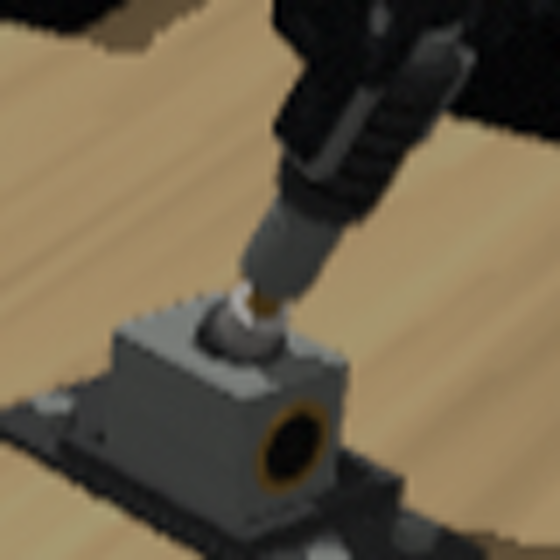

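View pics/e2w.png

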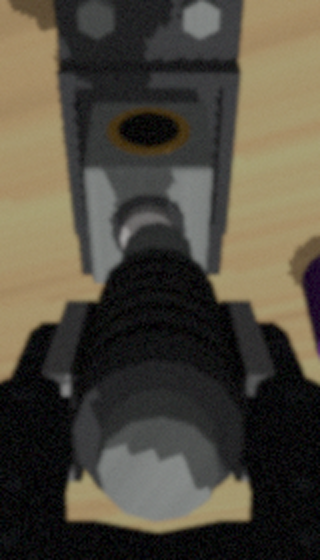

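Emit:
arm_command:
  slide:
    - [0,-0.002,-0.002]
    - [0,-0.001,-0.001]
    - [0,0,0]
    - [0,0,0]
    - [0,0,0]
    - [0,0,0]
    - [0,0,0]
    - [0,0,0]
  angular:
    - [0.2,0,0]
    - [0,0,0]
    - [0,0,0]
    - [0,0,0]
    - [0,0,0]
    - [0,0,0]
    - [0,0,0]
    - [0,0,0]
  hand: [0.015,0.015,0.015,0.015,0.015,0.015,0.015,0.015]

```text
time: 33.2
tool_pos: [0.4341, -0.2046, 0.1394]
tcp_rot: [0.434, 2.671, -0.097]
wrist_force: [-0.2, -0.5, -2.1]
width: 0.33
```

Run:
```python
from h import *
say()
plan(tcp_for(.028),RT,1)
s,p,R=tool(); n=p+R.apply(COFF); print('nose rel foot', RT.inv().apply(n-FOOT)*1000)
c2=bot.get_calibration('side');im=np.mean([bot.read_camera('side').astype(float) for _ in range(3)],0)
k=cv2.resize(im[185:235,405:455],None,fx=12,fy=12,interpolation=cv2.INTER_CUBIC)*1.5
out=np.zeros((600,800,3));out[:600,:600]=k[:,:,::-1]
f=lambda X:tuple(int(round((v-o)*12+5.5)) for v,o in zip(proj(c2,X),(405,185)))
print('foot,tip',f(FOOT),f(FOOT+A*.022),'nose,shoulder',f(n),f(n-R.apply([0,0,1])*.036))
cv2.imwrite('pics/e3s.png',np.clip(out,0,255).astype('uint8'))
c=bot.get_calibration('wrist');im=bot.read_camera('wrist')
cv2.imwrite('pics/e3w.png',np.clip(1.6*cv2.resize(im[200:300,270:370],None,fx=6,fy=6,interpolation=cv2.INTER_CUBIC)[:,:,::-1].astype(float),0,255))
```

```text
t 33.20 p [ 434.1 -204.6  139.4] w 28.2mm F [-0.2 -0.5 -2.1] T [0.06 0.3  0.03]
  z [ 0.4041 -0.135  -0.9047] yaw_y 71.54 q [-0.565 -0.292  2.409  0.181  0.603 -1.941]
rows 1 dist 0.0025498071512356176 ang 0.19192748284807262
[[0.0006, 0.0013, 0.0021]]
[[0.01, 0.19, 0.04]]
nose rel foot [ -0.82021574  -1.2887379  -30.09996535]
foot,tip (240, 384) (291, 298) nose,shoulder (312, 261) (400, 115)[ WARN:0@3.656] global loadsave.cpp:1063 imwrite_ Unsupported depth image for selected encoder is fallbacked to CV_8U.
```

View pics/e3s.png

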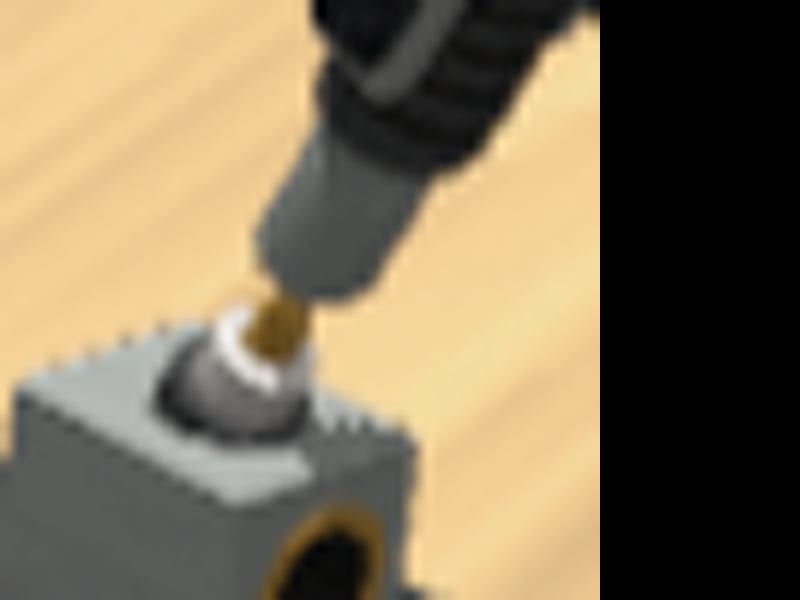

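View pics/e3w.png

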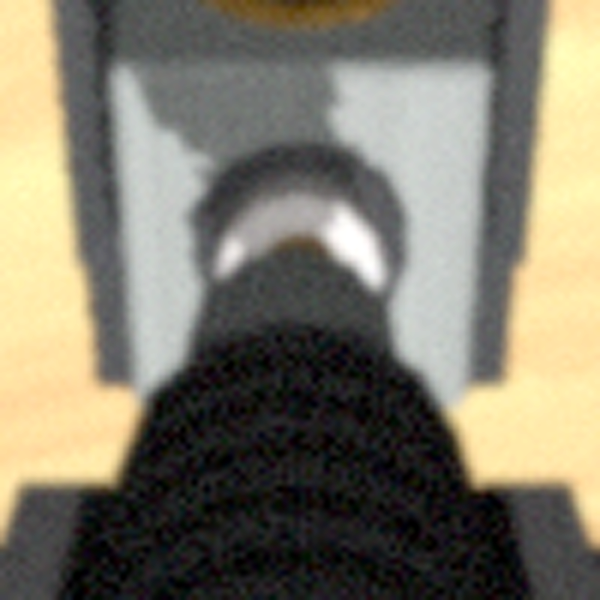

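Both views show the nose within about 1 mm of the nipple axis: wrist nose at 295 against sleeve 299, and side normal offset about 5 zoomed px. Advancing along the axis.

Emit:
arm_command:
  slide:
    - [0,0.001,0.003]
    - [0,0,0.004]
    - [0,0,0.004]
    - [0,0,0.003]
    - [0,0,0.001]
    - [0,0,0]
    - [0,0,0]
    - [0,0,0]
  angular:
    - [0,0.1,0]
    - [0,0,0]
    - [0,0,0]
    - [0,0,0]
    - [0,0,0]
    - [0,0,0]
    - [0,0,0]
    - [0,0,0]
  hand: [0.015,0.015,0.015,0.015,0.015,0.015,0.015,0.015]
  squeeze: 110

```text
time: 34.2
tool_pos: [0.4408, -0.2056, 0.1239]
tcp_rot: [0.434, 2.674, -0.096]
wrist_force: [-0.3, -0.2, -2.1]
width: 0.326
```

```bash
cat >> h.py <<'E'
def st():
    say(); s,p,R=tool(); n=p+R.apply(COFF); print('nose rel foot', np.round(RT.inv().apply(n-FOOT)*1000,2),'F along tool',np.round(R.inv().apply(s['wrist_force']),1),'rot err deg',np.round(np.degrees((R.inv()*RT).as_rotvec()),2))
E
python3 -c "
from h import *
st()"
```

```text
t 34.20 p [ 440.8 -205.6  123.9] w 27.9mm F [-0.3 -0.2 -2.1] T [ 0.13  0.29 -0.01]
  z [ 0.4014 -0.1338 -0.9061] yaw_y 71.55 q [-0.557 -0.25   2.411  0.186  0.562 -1.942]
nose rel foot [ -0.11  -0.06 -13.23] F along tool [ 1.2 -0.3  1.8] rot err deg [0.03 0.   0.04]
```

Emit:
arm_command:
  slide:
    - [0,0,0.003]
    - [0,0,0.003]
    - [0,0,0.003]
    - [0,0,0.003]
    - [0,0,0.003]
    - [0,0,0.003]
    - [0,0,0.003]
    - [0,0,0.003]
  angular:
    - [0,0,0]
    - [0,0,0]
    - [0,0,0]
    - [0,0,0]
    - [0,0,0]
    - [0,0,0]
    - [0,0,0]
    - [0,0,0]
  hand: [0.015,0.015,0.015,0.015,0.015,0.015,0.015,0.015]

```text
time: 35.0
tool_pos: [0.45, -0.2088, 0.1159]
tcp_rot: [0.423, 2.681, -0.094]
wrist_force: [-34.5, 9.4, 41.8]
width: 0.331
```

```bash
python3 -c "
from h import *
st()"
```

```text
t 35.00 p [ 450.  -208.8  115.9] w 28.3mm F [-34.5   9.4  41.8] T [ 1.09  3.92 -0.19]
  z [ 0.3978 -0.1294 -0.9083] yaw_y 72.08 q [-0.553 -0.21   2.397  0.192  0.543 -1.955]
nose rel foot [-5.2  -0.08 -1.81] F along tool [ 15.   -1.7 -52.9] rot err deg [ 0.2  -0.3   0.54]
```

Run:
```python
from h import *
c2=bot.get_calibration('side');im=bot.read_camera('side').astype(float)
k=cv2.resize(im[170:250,390:470],None,fx=7,fy=7,interpolation=cv2.INTER_CUBIC)*1.5
cv2.imwrite('pics/e4s.png',np.clip(k[:,:,::-1],0,255).astype('uint8'))
c=bot.get_calibration('wrist');im=bot.read_camera('wrist')
cv2.imwrite('pics/e4w.png',np.clip(1.6*cv2.resize(im[100:400,220:420],None,fx=2,fy=2,interpolation=cv2.INTER_CUBIC)[:,:,::-1].astype(float),0,255).astype('uint8'))
st()
```

```text
t 35.10 p [ 449.9 -208.8  115.8] w 27.7mm F [-34.2  11.6  42.6] T [ 1.13  3.99 -0.21]
  z [ 0.3978 -0.1294 -0.9083] yaw_y 72.07 q [-0.553 -0.211  2.397  0.192  0.543 -1.955]
nose rel foot [-5.13 -0.07 -1.8 ] F along tool [ 15.    0.4 -53.8] rot err deg [ 0.2  -0.3   0.53]
```

View pics/e4s.png

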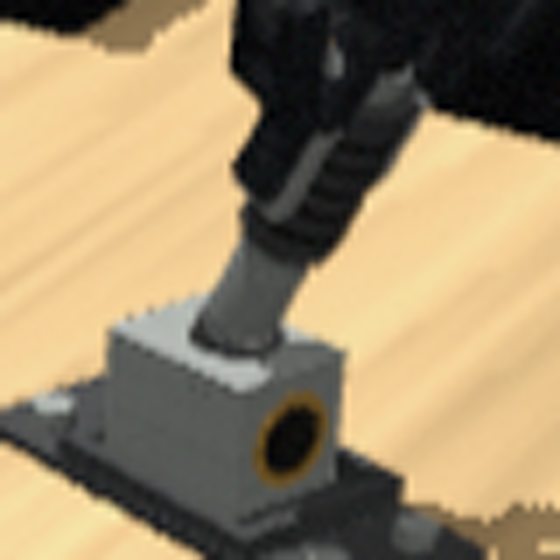

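View pics/e4w.png

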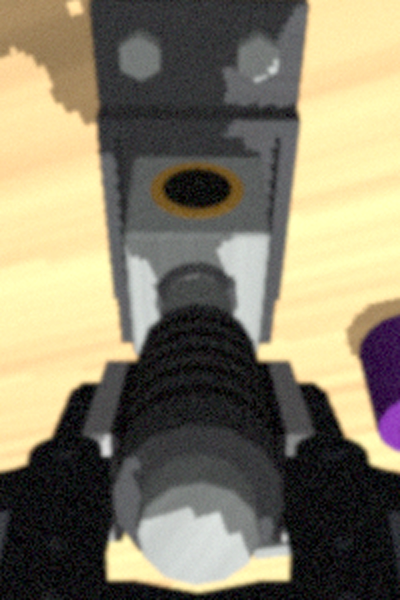

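The nose is down on the boss and the spring sleeve is fully collapsed. A lateral 15 N remains, so I'll ease the push and relieve the side load.

Emit:
arm_command:
  slide:
    - [0.0005,0,0.002]
    - [0.0005,0,0.002]
    - [0.0005,0,0.002]
    - [0.0005,0,0.002]
    - [0.0005,0,0.002]
    - [0.0005,0,0.002]
    - [0.0005,0,0.002]
    - [0.0005,0,0.002]
  angular:
    - [0,-0.1,0]
    - [0,-0.1,0]
    - [0,-0.1,0]
    - [0,0,0]
    - [0,0,0]
    - [0,0,0]
    - [0,0,0]
    - [0,0,0]
  hand: [0.015,0.015,0.015,0.015,0.015,0.015,0.015,0.015]

```text
time: 35.9
tool_pos: [0.4483, -0.2086, 0.1153]
tcp_rot: [0.411, 2.688, -0.089]
wrist_force: [-21.4, 6.6, 25.6]
width: 0.33
```

```bash
python3 -c "
from h import *
st()"
```

```text
t 35.90 p [ 448.3 -208.6  115.3] w 28.2mm F [-21.4   6.6  25.6] T [ 0.82  2.34 -0.13]
  z [ 0.3944 -0.124  -0.9106] yaw_y 72.59 q [-0.557 -0.21   2.396  0.199  0.55  -1.973]
nose rel foot [-3.12 -0.14 -2.01] F along tool [  9.8  -0.1 -32.6] rot err deg [ 0.44 -0.61  1.  ]
```

Emit:
arm_command:
  slide:
    - [0.001,0,0.002]
    - [0.001,0,0.002]
    - [0.001,0,0.002]
    - [0.001,0,0.002]
    - [0.0008,0,0.002]
    - [0.0008,0,0.002]
    - [0.0008,0,0.002]
    - [0.0008,0,0.002]
  angular:
    - [0.1,-0.2,0.2]
    - [0.1,-0.2,0.2]
    - [0.1,-0.2,0.2]
    - [0.1,-0.2,0.2]
    - [0,-0.2,0.2]
    - [0,-0.1,0]
    - [0,-0.1,0]
    - [0,-0.1,0]
  hand: [0.015,0.015,0.015,0.015,0.015,0.015,0.015,0.015]

```text
time: 36.7
tool_pos: [0.4471, -0.2081, 0.1147]
tcp_rot: [0.422, 2.667, -0.094]
wrist_force: [-22.0, 7.1, 26.1]
width: 0.327
```

Run:
```python
from h import *
st()
im=bot.read_camera('side').astype(float)
k=cv2.resize(im[185:235,405:455],None,fx=12,fy=12,interpolation=cv2.INTER_CUBIC)*1.5
cv2.imwrite('pics/e5s.png',np.clip(k[:,:,::-1],0,255).astype('uint8'))
im=bot.read_camera('wrist')
cv2.imwrite('pics/e5w.png',np.clip(1.6*cv2.resize(im[100:400,220:420],None,fx=2,fy=2,interpolation=cv2.INTER_CUBIC)[:,:,::-1].astype(float),0,255).astype('uint8'))
```

```text
t 36.70 p [ 447.1 -208.1  114.7] w 27.9mm F [-22.    7.1  26.1] T [ 0.79  2.41 -0.12]
  z [ 0.4095 -0.1319 -0.9027] yaw_y 72.02 q [-0.559 -0.222  2.412  0.211  0.528 -1.975]
nose rel foot [-2.83 -0.18 -2.03] F along tool [  9.6  -0.  -33.5] rot err deg [0.28 0.46 0.45]
```

View pics/e5s.png

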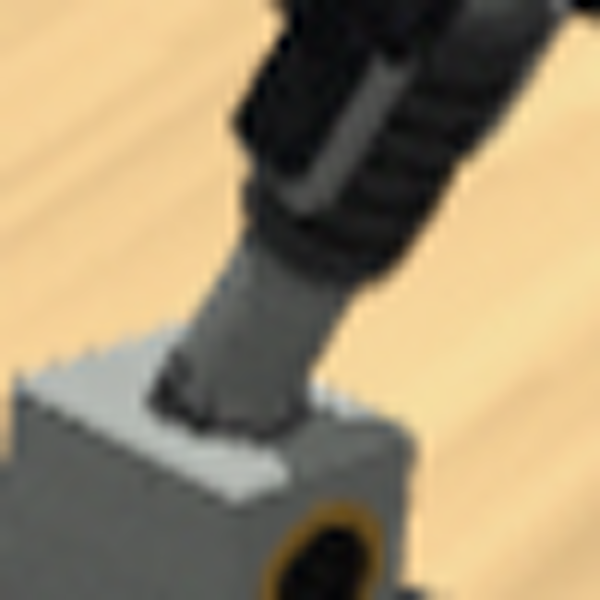

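View pics/e5w.png

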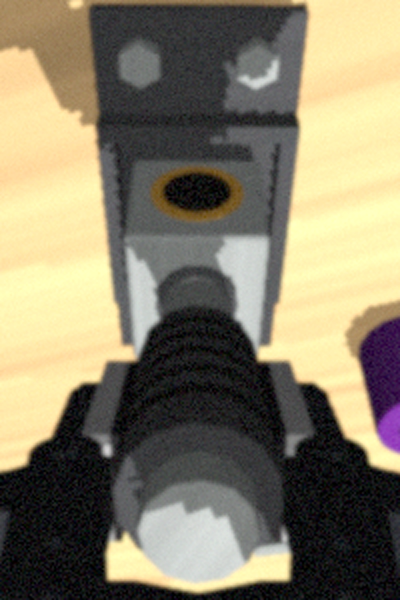

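Emit:
arm_command:
  slide:
    - [0.002,0,0.0015]
    - [0.002,0,0.0015]
    - [0.002,0,0.0015]
    - [0.002,0,0.0015]
    - [0.002,0,0.0015]
    - [0.0018,0,0.0015]
    - [0.0018,0,0.0015]
    - [0.0018,0,0.0015]
  angular:
    - [0,0,0.2]
    - [0,0,0.2]
    - [0,0,0.1]
    - [0,0,0]
    - [0,0,0]
    - [0,0,0]
    - [0,0,0]
    - [0,0,0]
  hand: [0.015,0.015,0.015,0.015,0.015,0.015,0.015,0.015]

```text
time: 37.6
tool_pos: [0.4449, -0.2075, 0.114]
tcp_rot: [0.426, 2.652, -0.093]
wrist_force: [-13.2, 5.0, 17.2]
width: 0.329
```

```bash
python3 -c "
from h import *
st()"
```

```text
t 37.60 p [ 444.9 -207.5  114. ] w 28.1mm F [-13.2   5.   17.2] T [0.69 1.19 0.09]
  z [ 0.4226 -0.1347 -0.8963] yaw_y 71.80 q [-0.565 -0.232  2.426  0.232  0.513 -1.995]
nose rel foot [-1.37 -0.24 -2.27] F along tool [  5.    0.7 -21.7] rot err deg [0.36 1.3  0.15]
```

Emit:
arm_command:
  slide:
    - [0.001,0,0.002]
    - [0.001,0,0.002]
    - [0.001,0,0.002]
    - [0.001,0,0.002]
    - [0.001,0,0.002]
    - [0.001,0,0.002]
    - [0.001,0,0.002]
    - [0.001,0,0.002]
  angular:
    - [0.1,0.3,0]
    - [0.1,0.3,0]
    - [0.1,0.3,0]
    - [0,0.3,0]
    - [0,0.2,0]
    - [0,0.1,0]
    - [0,0.1,0]
    - [0,0.1,0]
  hand: [0.015,0.015,0.015,0.015,0.015,0.015,0.015,0.015]

```text
time: 38.4
tool_pos: [0.4474, -0.2082, 0.1149]
tcp_rot: [0.421, 2.679, -0.093]
wrist_force: [-19.4, 6.7, 24.6]
width: 0.331
```

```bash
python3 -c "
from h import *
st()"
```

```text
t 38.40 p [ 447.4 -208.2  114.9] w 28.3mm F [-19.4   6.7  24.6] T [ 0.82  2.02 -0.04]
  z [ 0.3999 -0.1293 -0.9074] yaw_y 72.11 q [-0.556 -0.216  2.404  0.198  0.54  -1.963]
nose rel foot [-2.54 -0.2  -2.05] F along tool [  8.2   0.4 -31. ] rot err deg [ 0.24 -0.18  0.57]
```

Run:
```python
from h import *
im=bot.read_camera('side');cv2.imwrite('pics/f_s.png',im[:,:,::-1])
k=cv2.resize(im[185:235,405:455].astype(float),None,fx=12,fy=12,interpolation=cv2.INTER_CUBIC)*1.5
cv2.imwrite('pics/f_sz.png',np.clip(k[:,:,::-1],0,255).astype('uint8'))
st()
```

```text
t 38.45 p [ 447.4 -208.2  114.9] w 28.2mm F [-19.5   6.5  24.3] T [ 0.82  2.05 -0.05]
  z [ 0.3997 -0.1293 -0.9075] yaw_y 72.12 q [-0.556 -0.216  2.404  0.198  0.54  -1.963]
nose rel foot [-2.53 -0.22 -2.02] F along tool [  8.5   0.2 -30.7] rot err deg [ 0.24 -0.19  0.57]
```

View pics/f_s.png

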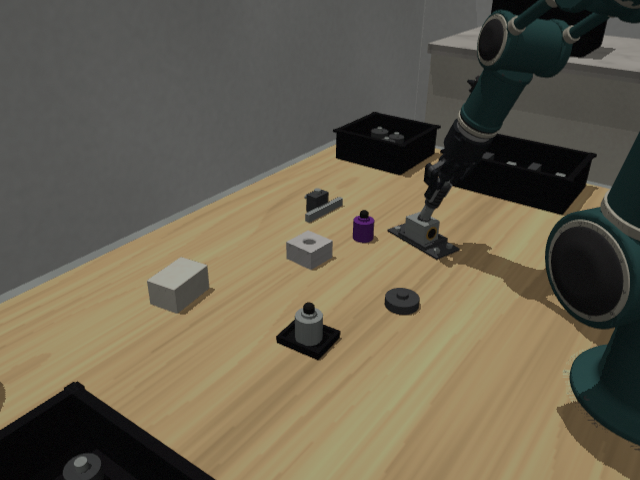

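View pics/f_sz.png

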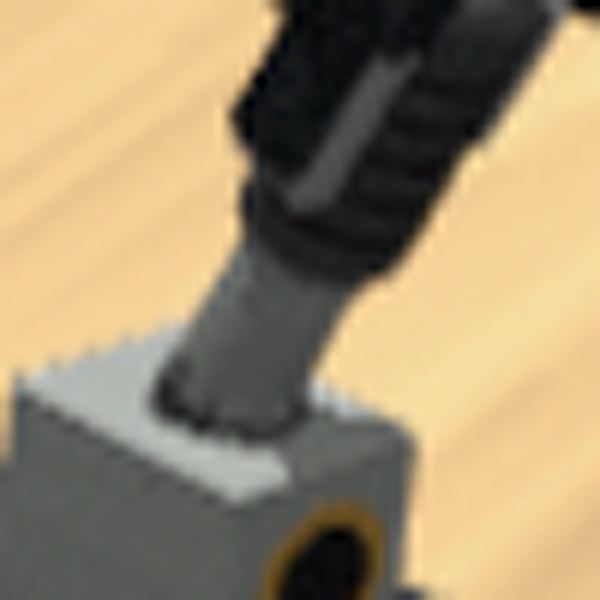

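The side view shows the housing upright in the tray at (309,330), the block flat in the nest at (422,232), and the coupler pressed home on the nipple. The carton, roller and clamp look unmoved. The force is steady, so I'm handing in.

```bash
python3 -c "
from workcell import bot
print(bot.finish_job())"
```

```text
the job is handed in; nothing more can be done
None
```

The swap is done: the round housing now sits in the tray and the square block sits in the nest. I pushed the coupler over the tilted nipple and handed in at about 38.5 s, still gripping it and pressing it down. I set the housing down on free table for a moment while the block moved, because each pocket was occupied at the start.

**Last checks that agreed**
- **Seating:** The side picture shows the housing upright in the tray and the block flat in the nest. The carton, roller, clamp and purple look-alike look unmoved. I judged this by eye.
- **Press:** The coupler is pushed along its axis with about 31 N. Its nose measures about 2.0 mm from the nipple's foot, which is where the sleeve's stop should be. In the pictures the nose sits down at the boss and the sleeve is no longer visible.
- **Squareness:** The tool's tilt is within about 0.3° of the nipple's axis.

**Checks that were less than clean**
- **Snap:** I did not see the snap itself. I infer it from the nose position and the pictures.
- **Force peak:** The first push went up to about 55 N total at the wrist, under the 120 N limit, before I eased it off.
- **Side load:** About 8 N of sideways force remains. The computed nose position is about 2.5 mm off the nipple's axis, more than the bore's 1.5 mm of clearance. That may be error in my estimate of the block's position, or the coupler may lean 1–2° in the grip.
- **Cameras:** The wrist camera disagreed with the top camera by up to about 5 mm in several places, so I relied on relative sightings for the fits.

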